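# Load the leaf jig, pin the drilled flat and hold the leaf shut

### The job

Set the drilled steel flat up in the leaf jig for its second hole: lay it flat across the jig's two rest blocks between the dowels (either way round) and let go of it, then swing the hinged leaf down over it by its bar handle, and push the slim pin down through the leaf's bush above the drilled hole, through the flat and into the rest block until its collar sits on the bush. Do not let go of the pin: the program finishes while the gripper still holds the pin's knob and presses it down, so that the leaf stays fully shut against its spring pad. Leave the thick pin, the tape measure and the red pliers where they are.

Things in the scene. Friction and masses are not known exactly. Their poses are not given: they have to be found in the camera images.
- jig: leaf jig, screwed down: dark steel base 130 x 160 x 16 mm; origin at its underside, midway between its two rest blocks; x points to the hinge side, y from rest block to rest block, z up. The steel rest blocks (52 mm in x, 34 in y, tops at z = 38 mm) stand at y = +40 and -40 mm, each with an upright hole 14.5 mm wide; the 46 mm between them is free down to z = 16 mm
- jig_nest (a point): centre of the flat's place, level with the rests' tops: the middle of the flat's underside belongs here, its length along jig y, either way round. Dowels 8 mm thick bound the place: four at x = +/-20, y = +/-40 mm, two at x = 0, y = +/-70.5 mm; tops at z = 50 mm, the last 5.5 mm tapered to 3 mm. Room for the flat: 32 x 133 mm
- jig_hinge (a point): middle of the hinge axis (parallel to the jig's y), at jig x = +64, z = 57 mm
- leaf (a joint): angle of the leaf, rad: 0 shut (level, 52 to 62 mm above the bench), 1.57 upright, 2.0 leaning back on its stop; it starts at 1.75 to 1.95. The hinge is stiff: near upright the leaf stays where left, lower it sinks slowly. A rubber spring pad under its middle meets the flat at 0.08 rad; let go there, it stays 0.03 to 0.08 open; 6 N down at a bush shuts it
- leaf_handle (a point): middle of the leaf's handle, a round steel bar 10 mm thick, 84 mm long, parallel to the hinge, 155 mm from the hinge axis and 35 mm beyond the edge of the aluminium leaf (108 x 120 x 10 mm); it can turn between the fingers as the leaf swings
- leaf_bush0 (a point): centre of the top rim of the steel bush at the jig's +y side of the leaf: 13.5 mm bore, 21.5 mm outside, rim 2.5 mm above the leaf (64.5 mm above the bench when shut), straight over the rest block's hole then, 64 mm from the hinge axis
- leaf_bush1 (a point): the same for the identical bush at the jig's -y side, 80 mm from the other
- flat: steel flat 130 x 30 x 10 mm (y, x, z), 0.29 kg, lying on a fixed notebook 17 mm thick, one 14 mm hole 40 mm from its middle; origin at the centre of its underside, y along its length towards the holed end. A vice 66 mm high stands nearer the robot, blue baskets 180 mm high 80 to 130 mm beyond it, a green tray 75 mm high between it and the jig
- flat_hole (a point): centre of the hole in the flat, at mid thickness
- pin: slim steel locating pin, upright in the wooden pin block: shank 12 mm thick and 45 mm long with a nose tapered over 10 mm, then a collar 26 mm wide and 5 mm high, then a dark knob 20 mm thick and 38 mm high; 88 mm in all, 0.09 kg. Origin at the tip of its nose, z along it towards the knob
- pin_collar (a point): centre of the underside of the slim pin's collar, 45 mm above its tip
- pin_knob (a point): on the axis of the slim pin's knob, 72 mm above its tip, 22 mm above the collar's top: the place to grip
- pin_block: fixed wooden block 56 x 116 x 75 mm (x, y, z), origin at the centre of its underside; two loose holes, 17.5 mm wide, at y = +29 and -29 mm, in which the two pins hang by their collars, in either order. The green tray (75 mm high) stands close behind it
- thick_pin: thick pin, too stout for the bushes, to be left alone: shank 16 mm, collar 36 mm, knob 30 mm wide, otherwise like the slim pin; origin at its tip
- tape_measure: white tape measure 97 x 78 x 38 mm lying on the bench, to be left alone; origin at the centre of its underside
- pliers_red: red pliers 59 x 144 x 12 mm lying on the bench, to be left alone; origin at the centre of their underside
Things that resemble listed ones, but are neither listed nor needed, are in the scene too. Leave any blue look-alike of the pin alone.

How it is judged:
By the outcome, as a careful person would: the job done as asked, in the order asked, and still so for the second after the job is handed in, while the arm keeps its last pose, push and grip.
It also fails if it takes over 72 s, if anything falls off the work surface, if the arm or the gripper's body presses on something with over 40 N, if the wrist force passes 120 N, or if a joint passes its speed limit or range.

### The arm

A 6-joint arm with a two-finger parallel gripper is mounted at the origin on the work surface; the furniture and walls round the work are solid. World frame = base frame: x ahead of the robot, y to its left, z up, the work surface at z = 0. Lengths are in mm, angles in rad, forces in N, time in s.
With the tool pointing down it reaches from about 400 to 825 mm from the base axis. Payload 7 kg.
Tool frame: the origin (TCP) lies at the very end of the fingers, on their centre line; the grasp point (between the pads) lies 19 mm behind it (arm.grip_point_offset is the distance from the TCP to the grasp point, in mm); x points along the fingers, y is the direction in which the jaws open and shut, and the axes are right-handed (so a half turn about x gives the same grasp; the last joint's range is limited). The gripper opens to 85 mm and grips with 20 to 120 N. Pads are 22 mm wide; open, the fingers measure 114 mm over their backs; the gripper's body (76 mm by 85 mm) begins 54 mm behind the grasp point. The pads swing forward as they close: fully open they stand 13 mm farther back than shut.
Start: joints at [1.524, 0.359, 0.012, 0, -1.224, -0.288], TCP at [221.8, 637.495, 199.302] pointing down, gripper open.
Joint ranges: [-3.07, 3.07], [-1.43, 2.12], [-1.02, 1.25], [-3.03, 1.67], [-3.05, -0], [-3.03, 3.03]. Speed limits (rad/s): [2.39, 2.39, 3.01, 3.14, 3.14, 3.14].

### API

Orientations are given as a unit quaternion [w, x, y, z].
In Python, from plant import arm gives the robot as it stands. The module is installed in compiled form; this text tells all that it offers.
- The arm moves only by the shell command python3 -m inch 'ROWS' [OPENING] [FORCE]. ROWS is JSON, a list of rows, each an object of numbers: "tx", "ty", "tz": the shift along the tool's x, y, z scaled (see below); "wx", "wy", "wz": the turn, a rotation vector about the tool's x, y, z scaled (see below). A call has 1 to 20 rows; each row is the pose to reach, as a shift and turn from the pose measured when the call began, along the tool's axes at that moment; what a row does not reach only later rows make up. The controller multiplies each number of a shift by 40 cm and each number of a turn by 90 degrees. A row lasts 1/12 s, in which the tool goes at most 41.7 mm and 7.16 degrees, less where a joint would pass 70% of its speed; a pose out of reach is approached as far as the arm can. A call with a number of a shift or a turn outside -1 to 1 is refused whole. A call with a gripper value outside its range is refused whole. OPENING is the opening, from 0 (shut) to 1 (fully open), set as the call begins (- or left out, the last holds). The fingers move at their own pace and stop on an object; FORCE is the grip in N (left out, the last holds). Time passes only in rows, so rows that repeat a pose let the fingers close. It gives the time, the measured TCP pose, the force and the opening at its end, in the units of the state.
- arm.get_state(): the state, without advancing time (a new reading comes with each control period).
- arm.snapshot(name): name is "side" or "top"; returns a dict with "frame" (480x640x3 uint8, red, green, blue), "range_z" (480x640 float32, mm along the optical axis (not along the pixel's ray), 0 where there is no reading), "camera_matrix" (3x3 intrinsics, pixels), "dist" ([k1, k2, p1, p2, k3] as OpenCV has them; the pictures are not rectified), "R" (3x3) and "t" (3): a world point X has camera coordinates R X + t. Camera axes: x right, y down, z forward; pixel columns grow to the right and rows downward; lengths in mm; the calibration is good to about 2 mm. A picture is of the moment at which its call begins.
- arm.hand_in(): hands the job in, once; it reports no verdict.
The state is a dict: "t": time; "joint_positions": joint angles; "qd": joint speeds; "effort": joint torques, N m; "tcp_pos": TCP position; "orientation": TCP orientation; "wrist_force": force on the tool from outside, world axes, zero at the start; "wrist_torque": the same for the moment, N m; "grip_width": finger opening in mm.
Only numpy, scipy, OpenCV 4.12 (cv2) and the standard library are available. Lean on these libraries where they do the work, as an engineer would, in place of code of your own. Each camera call takes 0.05 s, during which the arm holds its last target.

## Working session

There is one attempt and no reset: what is moved stays moved. The work goes in short steps, Python scripts to look and compute and a shell command to move; the robot and the scene stay as the last step left them, time stands still between calls to the robot, and variables do not carry over. Pictures are saved under pics/ and viewed, and the job is handed in when it is done.

```bash
mkdir -p pics; ls
python3 - <<'E'
from plant import arm
import cv2,numpy as np
print(arm.get_state(), arm.grip_point_offset)
for n in("side","top"):
    s=arm.snapshot(n); cv2.imwrite(f"pics/{n}0.png",s["frame"][:,:,::-1]); np.savez(f"{n}0.npz",**s)
    print(n,s["camera_matrix"],s["dist"],s["R"],s["t"], -s["R"].T@s["t"])
E
```

```text
pics
{'t': 0.0, 'joint_positions': array([ 1.52412655e+00,  3.59406136e-01,  1.10554952e-02, -3.52483970e-04,
       -1.22411374e+00, -2.88098244e-01]), 'qd': array([ 0.00151563,  0.00025695, -0.00020646,  0.00079041, -0.00072597,
        0.00143924]), 'effort': array([ 6.22651314e-04, -5.83318734e+01,  2.93423474e+01,  6.93655372e+00,
       -5.94907018e-03, -2.94035900e-06]), 'tcp_pos': array([221.62496337, 637.00359413, 198.34940371]), 'orientation': array([ 0.1172487 , -0.69717161,  0.11844783,  0.69726222]), 'wrist_force': array([ 1.01802245,  0.07100327, -0.35495406]), 'wrist_torque': array([-0.012007  ,  0.02501914, -0.02601347]), 'grip_width': 85.07246381824186} 18.700000000000003
side [[597.04428394   0.         315.63021938]
 [  0.         597.04428394 241.52807221]
 [  0.           0.           1.        ]] [-0.07604806  0.          0.          0.          0.        ] [[ 0.94894986 -0.31521841 -0.01146832]
 [-0.22056608 -0.63713469 -0.73851878]
 [ 0.22548785  0.70334681 -0.67413537]] [-443.70885719  201.93708518  996.51873746] [ 240.89506323 -712.10235489  815.83425713]
top [[483.80979147   0.         316.14610551]
 [  0.         483.80979147 243.76527402]
 [  0.           0.           1.        ]] [-0.06958273  0.          0.          0.          0.        ] [[-1.28757756e-03 -9.99966945e-01  8.02815935e-03]
 [-9.83001797e-01 -2.08252307e-04 -1.83595818e-01]
 [ 1.83591421e-01 -8.12808892e-03 -9.82969035e-01]] [ 35.88636781 498.41819045 939.92991444] [ 317.42911454   43.62881225 1015.14139508]
```

View pics/side0.png

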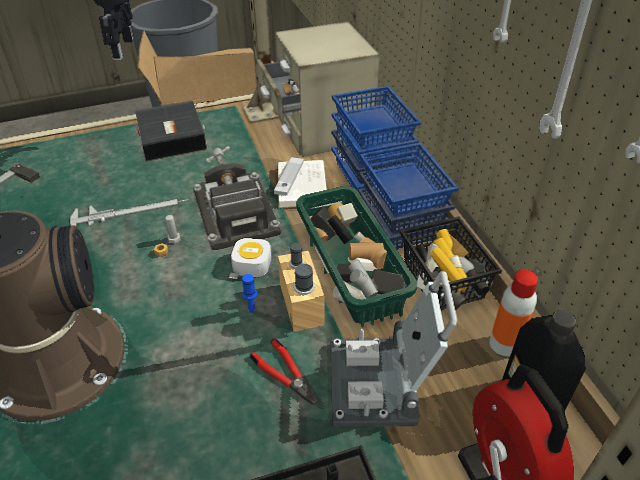

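View pics/top0.png

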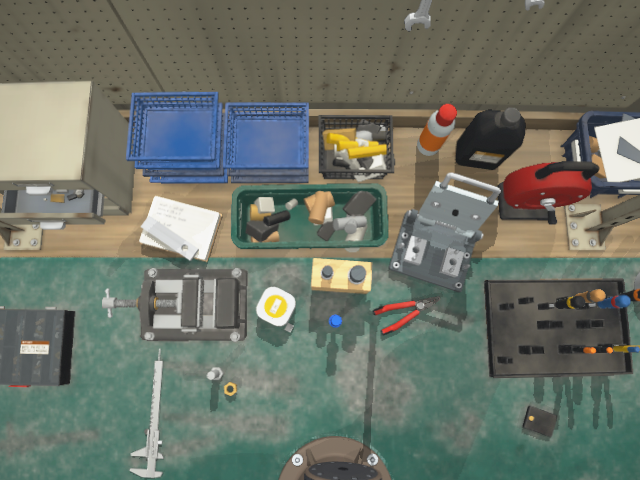

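```bash
cat > h.py <<'E'
import numpy as np,cv2
def load(n): return dict(np.load(n))
def world(s,u,v,d=None):
    "pixel + depth -> world"
    p=cv2.undistortPoints(np.array([[[u,v]]],float),s["camera_matrix"],s["dist"])[0,0]
    if d is None: d=s["range_z"][int(round(v)),int(round(u))]
    return s["R"].T@(np.array([p[0]*d,p[1]*d,d])-s["t"])
def plane(s,u,v,z):
    p=cv2.undistortPoints(np.array([[[u,v]]],float),s["camera_matrix"],s["dist"])[0,0]
    r=s["R"].T@np.array([p[0],p[1],1]); c=-s["R"].T@s["t"]
    return c+r*(z-c[2])/r[2]
def proj(s,X):
    return cv2.projectPoints(np.array(X,float).reshape(-1,1,3),cv2.Rodrigues(s["R"])[0],s["t"],s["camera_matrix"],s["dist"])[0][:,0]
def cloud(s):
    h,w=s["range_z"].shape
    uv=np.stack(np.meshgrid(np.arange(w),np.arange(h)),-1).reshape(-1,1,2).astype(float)
    p=cv2.undistortPoints(uv,s["camera_matrix"],s["dist"])[:,0]
    d=s["range_z"].reshape(-1,1)
    return ((np.hstack([p*d,d])-s["t"])@s["R"]).reshape(h,w,3)
def crop(s,x0,y0,x1,y1,k,name):
    c=s["frame"][y0:y1,x0:x1,::-1]; cv2.imwrite(name,cv2.resize(c,None,fx=k,fy=k,interpolation=cv2.INTER_CUBIC))
E
python3 - <<'E'
from h import *
t=load("top0.npz"); s=load("side0.npz")
a=[]
for (S,x0,y0,x1,y1,n) in [(t,130,190,230,265,"a"),(t,385,170,505,290,"b"),(t,300,250,385,300,"c"),(s,265,150,340,210,"d"),(s,320,260,470,430,"e"),(s,230,230,340,340,"f")]:
    k=min(400/(x1-x0),300/(y1-y0)); crop(S,x0,y0,x1,y1,k,"/tmp/x.png"); i=cv2.imread("/tmp/x.png")
    c=np.zeros((300,400,3),np.uint8); i=i[:300,:400]; c[:i.shape[0],:i.shape[1]]=i; a.append(c)
cv2.imwrite("pics/m1.png",np.vstack([np.hstack(a[0:2]),np.hstack([a[2],a[3]])]))
cv2.imwrite("pics/m2.png",np.hstack(a[4:6]))
E
```

```text
(no output)
```

View pics/m1.png

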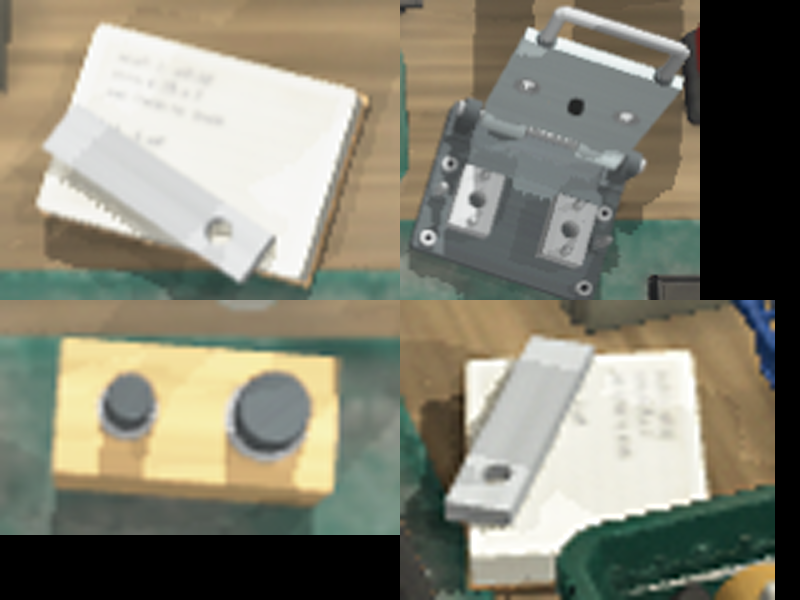

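View pics/m2.png

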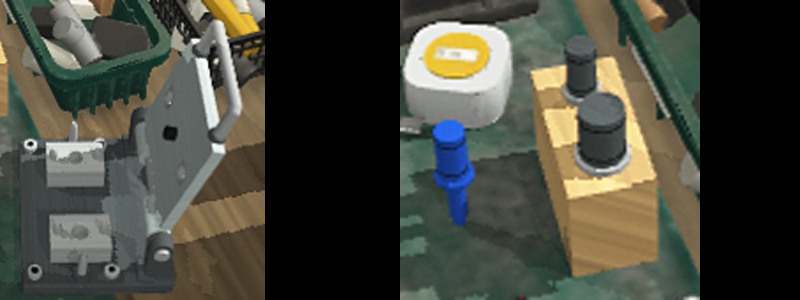

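Run:
```python
from h import *
t=load("top0.npz"); s=load("side0.npz")
for n,S in(("t",t),("s",s)):
    S["c"]=cloud(S)
c=t["c"]
# flat
def flat(S,x0,y0,x1,y1,zlo=22,zhi=32):
    c=S["c"]; m=np.zeros(c.shape[:2],np.uint8); m[y0:y1,x0:x1]=((c[y0:y1,x0:x1,2]>zlo)&(c[y0:y1,x0:x1,2]<zhi))*255
    k,l,st,ce=cv2.connectedComponentsWithStats(m); i=1+np.argmax(st[1:,4]); m=((l==i)*255).astype(np.uint8)
    pts=c[m>0]; print("n",len(pts),"zmed",np.median(pts[:,2]),pts[:,2].std())
    # cast contour on plane 27
    uv=np.argwhere(m>0)[:,::-1]; W=np.array([plane(S,u,v,27) for u,v in uv])
    r=cv2.minAreaRect(W[:,:2].astype(np.float32)); print("rect",r, "mean",W.mean(0)); print(cv2.boxPoints(r))
    cv2.imwrite(f"/tmp/m.png",m)
flat(t,130,190,230,265); flat(s,265,150,340,210)
print("notebook z",t["c"][212:222,185:205,2].mean(), "bench z",t["c"][400:410,330:340,2].mean())
```

```text
n 815 zmed 25.643071477487275 1.7156808397580365
rect ((516.783935546875, 343.57623291015625), (130.98431396484375, 30.823511123657227), 56.178245544433594) mean [517.29371876 344.85742088  27.        ]
[[467.5266  297.74548]
 [493.1339  280.58875]
 [566.04126 389.40698]
 [540.43396 406.56372]]
n 504 zmed 26.746649001026825 1.748327579104566
rect ((517.5737915039062, 341.1257629394531), (138.86099243164062, 32.51076126098633), 56.40937805175781) mean [517.5681717  340.98311468  27.        ]
[[465.6201  292.2827 ]
 [492.70197 274.29596]
 [569.52747 389.9688 ]
 [542.4456  407.95557]]
notebook z 21.99344224469326 bench z -0.2518970456930124
```

Run:
```python
from h import *
t=load("top0.npz"); s=load("side0.npz")
crop(t,390,215,490,290,8,"pics/jt.png"); crop(s,325,325,425,425,6,"pics/js.png")
crop(t,135,195,215,255,10,"pics/ft.png")
```

```text
(no output)
```

View pics/jt.png

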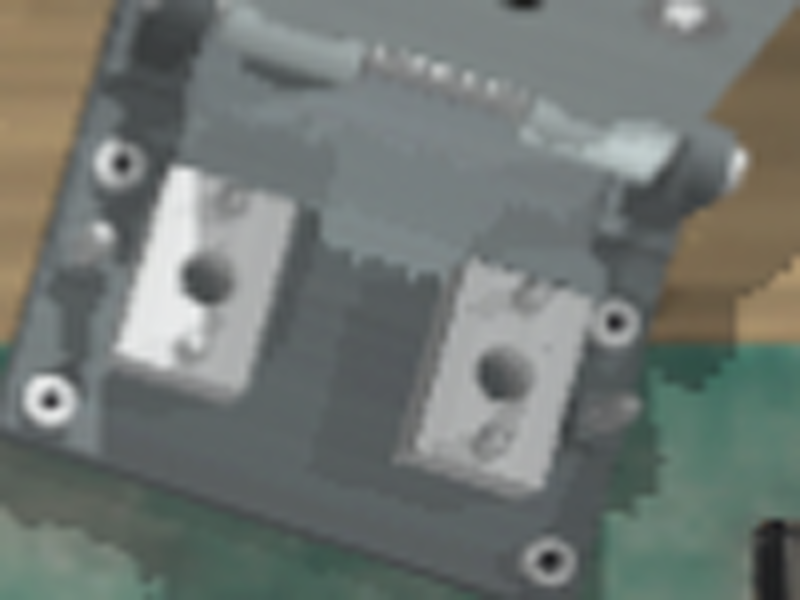

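View pics/js.png

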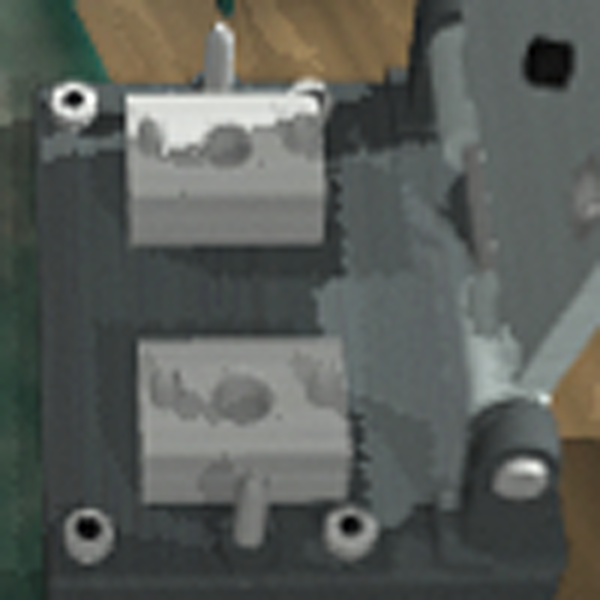

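View pics/ft.png

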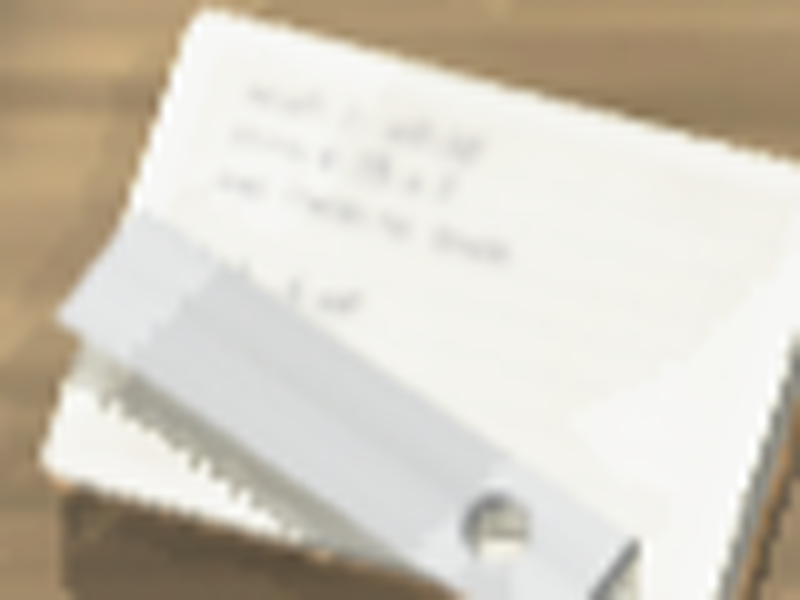

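Run:
```python
from h import *
t=load("top0.npz"); s=load("side0.npz")
f=lambda x,y,k,x0,y0:((x+.5)/k-.5+x0,(y+.5)/k-.5+y0)
for S,a in((t,[f(208,275,8,390,215),f(504,375,8,390,215)]),(s,[f(228,146,6,325,325),f(243,398,6,325,325)])):
    P=[plane(S,*q,38) for q in a]; d=P[0]-P[1]
    print(a,P,"mid",(P[0]+P[1])/2,"len",np.hypot(*d[:2]),"yaw y-axis",np.degrees(np.arctan2(d[1],d[0])))
# screws in top at z? base top 16
for q in [(120,162),(50,400),(615,322),(550,560)]: print(plane(t,*f(*q,8,390,215),18))
print("flat hole",plane(t,*f(497,520,10,135,195),27), plane(s,*f(98,173,5,265,150),27))
# side edges of jig blocks in top: corners
# pins: dark knob tops z=75+5+38=118
for S,n,b in((t,"t",(300,250,385,300)),(s,"s",(270,240,330,330))):
    x0,y0,x1,y1=b; C=cloud(S)[y0:y1,x0:x1]; fr=S["frame"][y0:y1,x0:x1].astype(int)
    m=((fr.max(2)<110)&(fr.max(2)-fr.min(2)<30)&(C[...,2]>112)&(C[...,2]<124)).astype(np.uint8)
    k,l,st,ce=cv2.connectedComponentsWithStats(m)
    for i in range(1,k):
        if st[i,4]>15: print(n,st[i],ce[i]+[x0,y0],plane(S,ce[i,0]+x0,ce[i,1]+y0,118),C[l==i][:,2].mean())
```

```text
[(415.5625, 248.9375), (452.5625, 261.4375)] [array([ 489.1358039 , -169.25397998,   38.        ]), array([ 463.00972024, -245.03232437,   38.        ])] mid [ 476.07276207 -207.14315218   38.        ] len 80.15565934550997 yaw y-axis 70.97735373602984
[(362.5833333333333, 348.9166666666667), (365.0833333333333, 390.9166666666667)] [array([ 491.63124616, -169.77593023,   38.        ]), array([ 465.90144043, -245.13105737,   38.        ])] mid [ 478.7663433 -207.4534938   38.       ] len 79.62674229925932 yaw y-axis 71.14766742132304
[ 522.94382493 -151.39736526   18.        ]
[ 459.54835088 -130.82909552   18.        ]
[ 480.04988039 -281.33742558   18.        ]
[ 417.29468855 -260.59775659   18.        ]
flat hole [496.03088202 310.05801432  27.        ] [498.38507603 310.59311033  27.        ]
s [20  3 12 11 98] [295.3877551  247.62244898] [436.59541784  12.61461322 118.        ] 117.064644270318
s [ 25  24  18  15 137] [303.43065693 270.75912409] [432.82324467 -45.2035645  118.        ] 117.37031445778945
```

```bash
cat >> h.py <<'E'
from scipy.spatial.transform import Rotation as Ro
def st():
    from plant import arm
    return arm.get_state()
def Rq(q): return Ro.from_quat([q[1],q[2],q[3],q[0]])
def target(yaw,tilt=0):
    "tool x down, jaw y at yaw deg"
    y=np.array([np.cos(np.radians(yaw)),np.sin(np.radians(yaw)),0]); x=np.array([0,0,-1.]); 
    return Ro.from_matrix(np.stack([x,y,np.cross(x,y)],1))
def go(p,yaw,verbose=True):
    "print row numbers to reach TCP p with jaw yaw"
    s=st(); R=Rq(s["orientation"]); d=R.inv().apply(np.array(p)-s["tcp_pos"])
    w=(R.inv()*target(yaw)).as_rotvec(degrees=True)
    print("t%s"%np.round(d/400,4).tolist(),"w%s"%np.round(w/90,4).tolist(),"mm",np.round(np.linalg.norm(d)),"deg",np.round(np.linalg.norm(w),1),"rows>=",max(np.linalg.norm(d)/41.7,np.linalg.norm(w)/7.16).round(1))
def info():
    s=st(); R=Rq(s["orientation"]).as_matrix()
    print("t",round(s["t"],2),"tcp",s["tcp_pos"].round(1),"x",R[:,0].round(3),"yaw",np.degrees(np.arctan2(R[1,1],R[0,1])).round(2),"F",s["wrist_force"].round(1),"M",s["wrist_torque"].round(2),"grip",round(s["grip_width"],1),"q",s["joint_positions"].round(2))
E
python3 - <<'E'
from h import *
info()
go((518,343.5,150),-33.8); go((518,343.5,150),146.2)
t=load("top0.npz"); s=load("side0.npz")
P=np.vstack([cloud(t)[t["range_z"]>0],cloud(s)[s["range_z"]>0]])
for (x,y,zz,nm) in [(518,343.5,90,"flat"),(577,-241,260,"handle")]:
    d=np.hypot(P[:,0]-x,P[:,1]-y)
    for r in(60,80,100,130):
        q=P[(d<r)&(d>0)]; i=np.argmax(q[:,2]); print(nm,r,q[i].round())
E
```

```text
t 0.1 tcp [221.7 637.1 198.5] x [-0.    -0.001 -1.   ] yaw -109.19 F [ 0.  -0.4  0. ] M [-0.05  0.01  0.05] grip 85.3 q [ 1.52  0.36  0.01 -0.   -1.22 -0.29]
t[0.122, 0.4495, -0.9408] w[-0.8377, 0.0005, -0.0008] mm 420.0 deg 75.4 rows>= 10.5
t[0.122, 0.4495, -0.9408] w[1.1623, -0.0009, -0.0006] mm 420.0 deg 104.6 rows>= 14.6
flat 60 [491. 326.  32.]
flat 80 [491. 326.  32.]
flat 100 [533. 441. 174.]
flat 130 [584. 450. 235.]
handle 60 [ 571. -269.  213.]
handle 80 [ 571. -269.  213.]
handle 100 [ 571. -269.  213.]
handle 130 [ 571. -269.  213.]
```

Candidates: flat = grey bar with a hole on the notebook, top (175,237) (look-alikes: caliper (150,420), vice parts). Slim pin = thin knob at top (328,271) / side (295,248). The thick pin at (357,273), blue look-alike (336,321) and bolt (214,374) are the wrong ones. The close crops confirm the choice.

```bash
python3 -m inch '[{"tx":0.01,"ty":0.04,"tz":-0.09,"wx":0.06},{"tx":0.02,"ty":0.08,"tz":-0.18,"wx":0.12},{"tx":0.03,"ty":0.12,"tz":-0.27,"wx":0.18},{"tx":0.04,"ty":0.16,"tz":-0.36,"wx":0.25},{"tx":0.05,"ty":0.2,"tz":-0.45,"wx":0.32},{"tx":0.05,"ty":0.25,"tz":-0.54,"wx":0.4},{"tx":0.05,"ty":0.3,"tz":-0.63,"wx":0.47},{"tx":0.05,"ty":0.34,"tz":-0.72,"wx":0.54},{"tx":0.05,"ty":0.39,"tz":-0.81,"wx":0.6},{"tx":0.05,"ty":0.42,"tz":-0.88,"wx":0.67},{"tx":0.05,"ty":0.44,"tz":-0.92,"wx":0.74},{"tx":0.05,"ty":0.4495,"tz":-0.94,"wx":0.81},{"tx":0.05,"ty":0.4495,"tz":-0.94,"wx":0.88},{"tx":0.05,"ty":0.4495,"tz":-0.94,"wx":0.95},{"tx":0.05,"ty":0.4495,"tz":-0.94,"wx":1.0},{"tx":0.05,"ty":0.4495,"tz":-0.94,"wx":1.0}]' 0.55; python3 -c "
from h import *
info(); go((518,343.5,60),146.2)"
```

```text
t 0.1 tcp [221.7 637.1 198.5] x [-0.    -0.001 -1.   ] yaw -109.19 F [ 0.  -0.4  0. ] M [-0.05  0.01  0.05] grip 85.3 q [ 1.52  0.36  0.01 -0.   -1.22 -0.29]
t[0.347, 0.4492, -0.9408] w[1.1623, -0.0009, -0.0006] mm 440.0 deg 104.6 rows>= 14.6invalid input
```

```bash
python3 -m inch '[{"tx":0.01,"ty":0.04,"tz":-0.09,"wx":0.06,"wy":0,"wz":0},{"tx":0.02,"ty":0.08,"tz":-0.18,"wx":0.12,"wy":0,"wz":0},{"tx":0.03,"ty":0.12,"tz":-0.27,"wx":0.18,"wy":0,"wz":0},{"tx":0.04,"ty":0.16,"tz":-0.36,"wx":0.25,"wy":0,"wz":0},{"tx":0.05,"ty":0.2,"tz":-0.45,"wx":0.32,"wy":0,"wz":0},{"tx":0.05,"ty":0.25,"tz":-0.54,"wx":0.4,"wy":0,"wz":0},{"tx":0.05,"ty":0.3,"tz":-0.63,"wx":0.47,"wy":0,"wz":0},{"tx":0.05,"ty":0.34,"tz":-0.72,"wx":0.54,"wy":0,"wz":0},{"tx":0.05,"ty":0.39,"tz":-0.81,"wx":0.6,"wy":0,"wz":0},{"tx":0.05,"ty":0.42,"tz":-0.88,"wx":0.67,"wy":0,"wz":0},{"tx":0.05,"ty":0.44,"tz":-0.92,"wx":0.74,"wy":0,"wz":0},{"tx":0.05,"ty":0.4495,"tz":-0.94,"wx":0.81,"wy":0,"wz":0},{"tx":0.05,"ty":0.4495,"tz":-0.94,"wx":0.88,"wy":0,"wz":0},{"tx":0.05,"ty":0.4495,"tz":-0.94,"wx":0.95,"wy":0,"wz":0},{"tx":0.05,"ty":0.4495,"tz":-0.94,"wx":1.0,"wy":0,"wz":0},{"tx":0.05,"ty":0.4495,"tz":-0.94,"wx":1.0,"wy":0,"wz":0}]' 0.55; python3 -c "
from h import *
info(); go((518,343.5,60),146.2)"
```

```text
t: 1.43
tcp_pos: [517.6, 343.3, 178.3]
orientation: [0.576, -0.409, 0.578, 0.408]
wrist_force: [-0.2, 0.8, 0.0]
grip_width: 47.2
t 1.43 tcp [517.6 343.3 178.3] x [-0.001 -0.002 -1.   ] yaw 160.58 F [-0.2  0.8  0. ] M [-0.03  0.03 -0.  ] grip 47.2 q [ 0.9   0.29 -0.14  0.   -1.14 -1.24]
t[0.2958, -0.0009, 0.0015] w[0.1598, -0.0014, -0.0] mm 118.0 deg 14.4 rows>= 2.8
```

```bash
python3 -m inch '[{"tx":0.07,"ty":0,"tz":0,"wx":0.05,"wy":0,"wz":0},{"tx":0.15,"ty":0,"tz":0,"wx":0.11,"wy":0,"wz":0},{"tx":0.23,"ty":0,"tz":0,"wx":0.16,"wy":0,"wz":0},{"tx":0.3,"ty":0,"tz":0.001,"wx":0.16,"wy":0,"wz":0},{"tx":0.3,"ty":0,"tz":0.001,"wx":0.16,"wy":0,"wz":0},{"tx":0.3,"ty":0,"tz":0.001,"wx":0.16,"wy":0,"wz":0}]' 0.5
python3 - <<'E'
from h import *
from plant import arm
info()
for n in("side","top"):
    s=arm.snapshot(n); np.savez(n+"1.npz",**s)
    if n=="side": crop(s,250,110,350,210,6,"pics/s1.png")
    else: crop(s,120,170,240,260,6,"pics/t1.png")
E
```

```text
t: 1.93
tcp_pos: [516.9, 342.6, 57.3]
orientation: [0.622, -0.335, 0.625, 0.333]
wrist_force: [0.8, 0.8, 0.3]
grip_width: 43.2
t 1.93 tcp [516.9 342.6  57.3] x [-0.003 -0.005 -1.   ] yaw 146.35 F [0.8 0.8 0.3] M [ 0.07 -0.07 -0.01] grip 43.2 q [ 0.9   0.4  -0.29  0.   -0.9  -1.49]
```

View pics/s1.png

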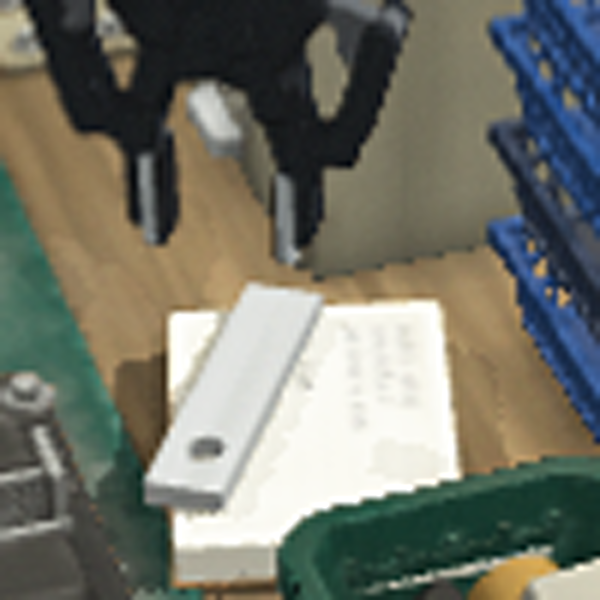

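View pics/t1.png

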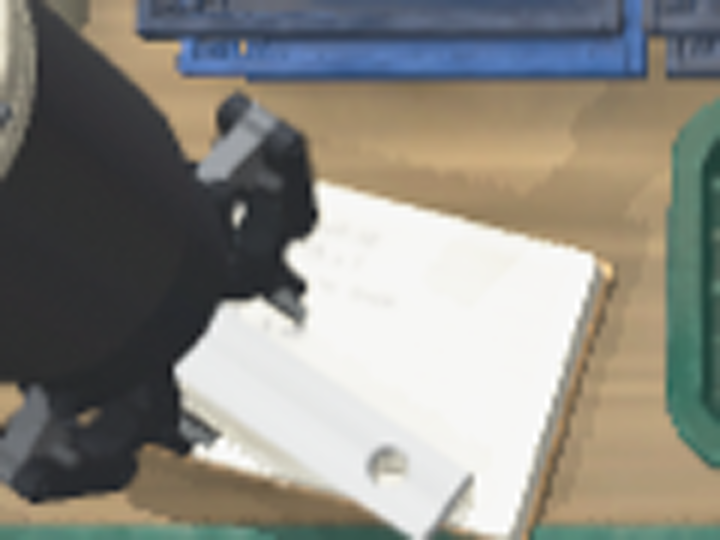

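Run:
```python
from h import *
s=load("side1.npz");t=load("top1.npz")
tcp=np.array([516.9,342.6,57.3]); y=np.array([np.cos(np.radians(146.35)),np.sin(np.radians(146.35)),0]);l=np.array([-y[1],y[0],0])
for dz in(0,6,12):
    for sg in(1,-1):
      for e in (0,11,-11):
        X=tcp+sg*y*21.6+l*e+[0,0,dz]
        print(dz,sg,e,"side crop",((proj(s,X)[0]-[250,110]+.5)*6-.5).round(), "top crop",((proj(t,X)[0]-[120,170]+.5)*6-.5).round())
X=[518,343.5,27]
print((proj(s,X)[0]-[250,110]+.5)*6,(proj(t,X)[0]-[120,170]+.5)*6)
```

```text
0 1 0 side crop [172. 314.] top crop [235. 437.]
0 1 11 side crop [163. 331.] top crop [260. 455.]
0 1 -11 side crop [181. 297.] top crop [209. 420.]
0 -1 0 side crop [284. 330.] top crop [310. 333.]
0 -1 11 side crop [276. 347.] top crop [336. 351.]
0 -1 -11 side crop [293. 314.] top crop [285. 316.]
6 1 0 side crop [171. 300.] top crop [229. 434.]
6 1 11 side crop [162. 317.] top crop [255. 452.]
6 1 -11 side crop [181. 284.] top crop [203. 416.]
6 -1 0 side crop [284. 317.] top crop [305. 329.]
6 -1 11 side crop [275. 334.] top crop [331. 347.]
6 -1 -11 side crop [292. 300.] top crop [280. 312.]
12 1 0 side crop [171. 287.] top crop [223. 431.]
12 1 11 side crop [161. 303.] top crop [250. 449.]
12 1 -11 side crop [180. 270.] top crop [197. 413.]
12 -1 0 side crop [283. 303.] top crop [300. 325.]
12 -1 11 side crop [275. 320.] top crop [326. 343.]
12 -1 -11 side crop [292. 287.] top crop [274. 308.]
[234.18834419 387.6617357 ] [296.53058683 400.26948376]
```

Run:
```python
from h import *
info()
for n,(x0,y0,x1,y1) in(("side1.npz",(265,110,320,160)),("top1.npz",(120,180,185,250))):
    s=load(n); C=cloud(s)[y0:y1,x0:x1].reshape(-1,3); f=s["frame"][y0:y1,x0:x1].reshape(-1,3).astype(int)
    m=(np.hypot(C[:,0]-517,C[:,1]-343)<70)&(C[:,2]>45)
    q=C[m]; q=q[np.argsort(q[:,2])]; print(n,q[:25:3].round(), len(q))
```

```text
t 2.03 tcp [518.6 344.3  60.1] x [ 0.001 -0.001 -1.   ] yaw 146.31 F [ 0.9 -0.  -0.4] M [ 0.02 -0.06 -0.03] grip 42.6 q [ 0.9   0.39 -0.28  0.   -0.9  -1.49]
side1.npz [[505. 363.  92.]
 [497. 350.  95.]
 [498. 353.  95.]
 [500. 352.  96.]
 [500. 354.  96.]
 [535. 321.  97.]
 [498. 354.  97.]
 [536. 323.  98.]
 [506. 366.  98.]] 1255
top1.npz [[531. 322.  95.]
 [491. 349.  96.]
 [538. 336.  97.]
 [538. 322.  98.]
 [488. 356. 100.]
 [533. 320. 103.]
 [491. 347. 103.]
 [530. 321. 104.]
 [485. 355. 106.]] 2691
```

Run:
```python
from h import *
from plant import arm
for n,(x0,y0,x1,y1) in(("side",(255,110,330,175)),("top",(120,180,195,250))):
    s=arm.snapshot(n); np.savez(n+"2.npz",**s); C=cloud(s)[y0:y1,x0:x1].reshape(-1,3)
    m=(np.hypot(C[:,0]-517,C[:,1]-343)<70)&(C[:,2]>45)
    q=C[m]; q=q[np.argsort(q[:,2])]; print(n,q[:25:3].round(), len(q))
    if n=="side": crop(s,250,110,350,210,6,"pics/s2.png")
info()
```

```text
side [[501. 359.  93.]
 [501. 357.  97.]
 [498. 352.  98.]
 [534. 322.  99.]
 [540. 327.  99.]
 [505. 363. 100.]
 [491. 351. 101.]
 [535. 319. 101.]
 [541. 323. 102.]] 1316
top [[539. 337.  93.]
 [534. 319.  99.]
 [532. 321. 100.]
 [531. 323. 100.]
 [541. 321. 102.]
 [533. 320. 103.]
 [534. 320. 105.]
 [491. 348. 106.]
 [490. 349. 107.]] 2663
t 2.13 tcp [518.7 344.5  60.6] x [ 0.001  0.    -1.   ] yaw 146.26 F [-0.   0.  -0.1] M [ 0.07 -0.    0.01] grip 42.9 q [ 0.9   0.39 -0.28  0.   -0.9  -1.49]
```

View pics/s2.png

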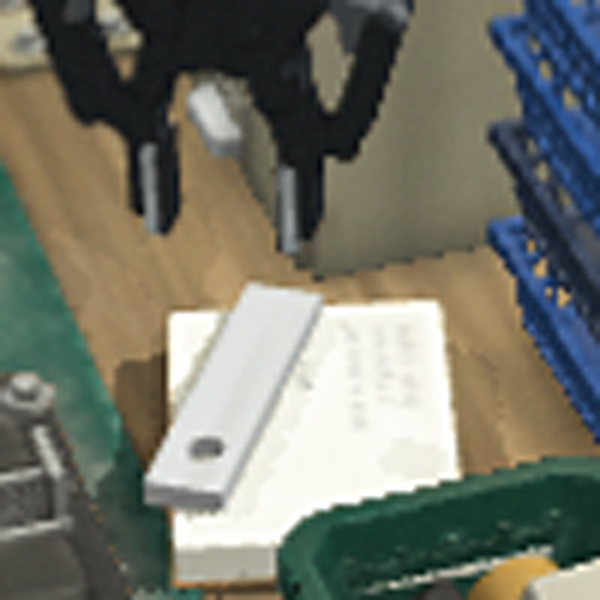

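```bash
python3 -m inch '[{"tx":0.025,"ty":0,"tz":0,"wx":0,"wy":0,"wz":0},{"tx":0.05,"ty":0,"tz":0,"wx":0,"wy":0,"wz":0},{"tx":0.075,"ty":0,"tz":0,"wx":0,"wy":0,"wz":0},{"tx":0.09,"ty":0,"tz":0,"wx":0,"wy":0,"wz":0},{"tx":0.095,"ty":0,"tz":0,"wx":0,"wy":0,"wz":0},{"tx":0.095,"ty":0,"tz":0,"wx":0,"wy":0,"wz":0}]' 0.5
python3 - <<'E'
from h import *
from plant import arm
info()
s=arm.snapshot("side");np.savez("side3.npz",**s)
crop(s,250,110,350,210,6,"pics/s3.png")
E
```

```text
t: 2.63
tcp_pos: [518.2, 344.0, 21.4]
orientation: [0.623, -0.334, 0.624, 0.333]
wrist_force: [-0.6, 0.2, 0.7]
grip_width: 42.8
t 2.63 tcp [518.2 344.   21.4] x [ 0.    -0.001 -1.   ] yaw 146.26 F [-0.6  0.2  0.7] M [-0.01  0.01 -0.01] grip 42.8 q [ 0.9   0.44 -0.32  0.   -0.82 -1.49]
```

View pics/s3.png

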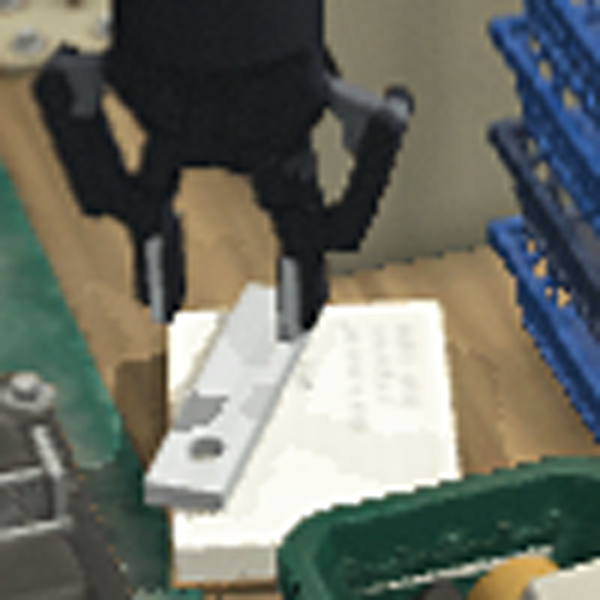

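```bash
python3 -m inch '[{"tx":0.01,"ty":0,"tz":0,"wx":0,"wy":0,"wz":0},{"tx":0.02,"ty":0,"tz":0,"wx":0,"wy":0,"wz":0},{"tx":0.03,"ty":0,"tz":0,"wx":0,"wy":0,"wz":0},{"tx":0.03,"ty":0,"tz":0,"wx":0,"wy":0,"wz":0},{"tx":0.03,"ty":0,"tz":0,"wx":0,"wy":0,"wz":0}]' 0.5
python3 - <<'E'
from h import *
from plant import arm
info()
s=arm.snapshot("side");np.savez("side3.npz",**s)
crop(s,250,110,350,210,6,"pics/s4.png")
E
```

```text
t: 3.1
tcp_pos: [518.5, 344.1, 9.7]
orientation: [0.624, -0.334, 0.624, 0.333]
wrist_force: [-0.6, -0.7, 0.3]
grip_width: 42.5
t 3.1 tcp [518.5 344.1   9.7] x [ 0.    -0.001 -1.   ] yaw 146.26 F [-0.6 -0.7  0.3] M [-0.02  0.02 -0.  ] grip 42.5 q [ 0.9   0.45 -0.33  0.   -0.79 -1.49]
```

View pics/s4.png

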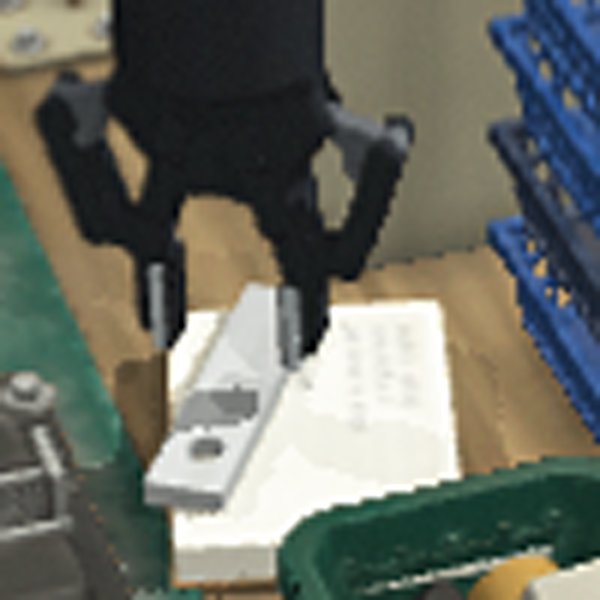

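```bash
python3 -m inch '[{"tx":0.01,"ty":0,"tz":0,"wx":0,"wy":0,"wz":0},{"tx":0.02,"ty":0,"tz":0,"wx":0,"wy":0,"wz":0},{"tx":0.03,"ty":0,"tz":0,"wx":0,"wy":0,"wz":0},{"tx":0.03,"ty":0,"tz":0,"wx":0,"wy":0,"wz":0},{"tx":0.03,"ty":0,"tz":0,"wx":0,"wy":0,"wz":0}]' 0.5
python3 - <<'E'
from h import *
from plant import arm
info()
s=arm.snapshot("side");np.savez("side3.npz",**s)
crop(s,250,110,350,210,6,"pics/s5.png")
E
```

```text
t: 3.57
tcp_pos: [518.4, 344.0, -2.5]
orientation: [0.623, -0.334, 0.624, 0.333]
wrist_force: [0.7, -0.5, -0.1]
grip_width: 42.6
t 3.57 tcp [518.4 344.   -2.5] x [ 0.    -0.001 -1.   ] yaw 146.27 F [ 0.7 -0.5 -0.1] M [-0.01 -0.04  0.02] grip 42.6 q [ 0.9   0.47 -0.34  0.   -0.77 -1.49]
```

View pics/s5.png

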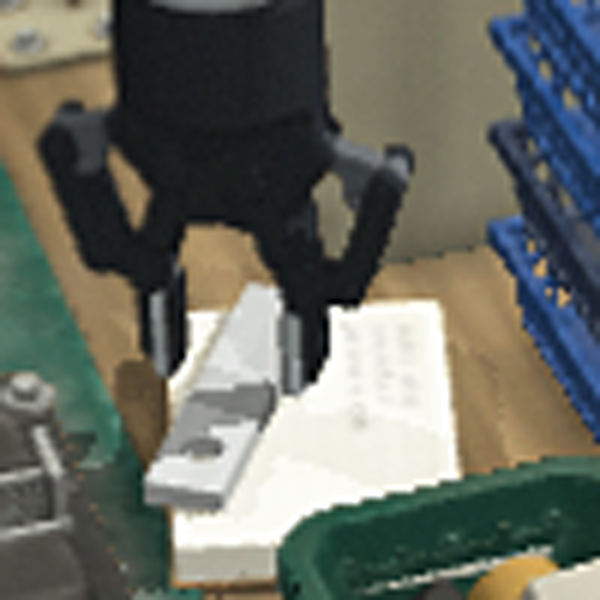

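```bash
python3 -m inch '[{"tx":0.008,"ty":0,"tz":0,"wx":0,"wy":0,"wz":0},{"tx":0.016,"ty":0,"tz":0,"wx":0,"wy":0,"wz":0},{"tx":0.016,"ty":0,"tz":0,"wx":0,"wy":0,"wz":0},{"tx":0.016,"ty":0,"tz":0,"wx":0,"wy":0,"wz":0}]' 0.5
python3 - <<'E'
from h import *
from plant import arm
info()
s=arm.snapshot("side");np.savez("side3.npz",**s)
crop(s,250,110,350,210,6,"pics/s6.png")
E
```

```text
t: 3.95
tcp_pos: [518.4, 344.0, -8.9]
orientation: [0.623, -0.334, 0.624, 0.333]
wrist_force: [-0.2, -1.0, 0.3]
grip_width: 42.9
t 3.95 tcp [518.4 344.   -8.9] x [ 0.    -0.001 -1.   ] yaw 146.27 F [-0.2 -1.   0.3] M [ 0.04 -0.01  0.02] grip 42.9 q [ 0.9   0.47 -0.34  0.   -0.76 -1.49]
```

View pics/s6.png

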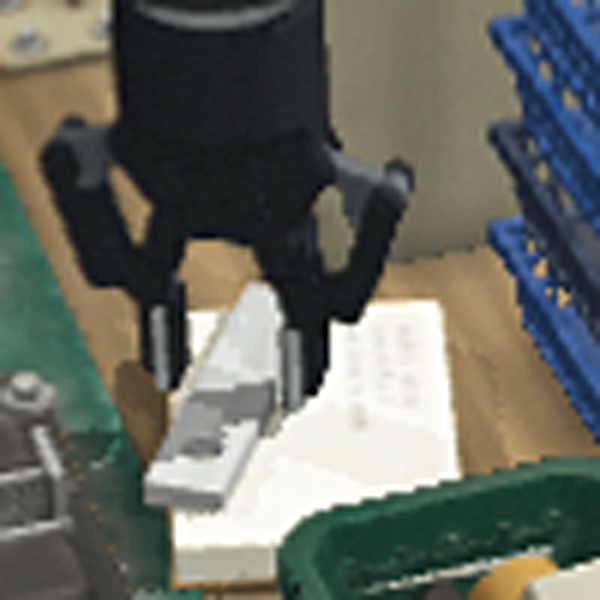

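```bash
python3 -m inch '[{"tx":0,"ty":0,"tz":0,"wx":0,"wy":0,"wz":0},{"tx":0,"ty":0,"tz":0,"wx":0,"wy":0,"wz":0},{"tx":0,"ty":0,"tz":0,"wx":0,"wy":0,"wz":0},{"tx":0,"ty":0,"tz":0,"wx":0,"wy":0,"wz":0},{"tx":0,"ty":0,"tz":0,"wx":0,"wy":0,"wz":0},{"tx":0,"ty":0,"tz":0,"wx":0,"wy":0,"wz":0}]' 0.2 60
python3 - <<'E'
from h import *
from plant import arm
info()
s=arm.snapshot("side");np.savez("side3.npz",**s)
crop(s,250,110,350,210,6,"pics/s7.png")
E
```

```text
t: 4.5
tcp_pos: [518.6, 344.3, -8.3]
orientation: [0.624, -0.334, 0.623, 0.333]
wrist_force: [-2.7, -0.7, 5.5]
grip_width: 26.8
t 4.5 tcp [518.6 344.3  -8.3] x [ 0.001 -0.001 -1.   ] yaw 146.28 F [-2.7 -0.7  5.5] M [-0.24  0.81  0.01] grip 26.8 q [ 0.9   0.47 -0.34  0.   -0.76 -1.49]
```

View pics/s7.png

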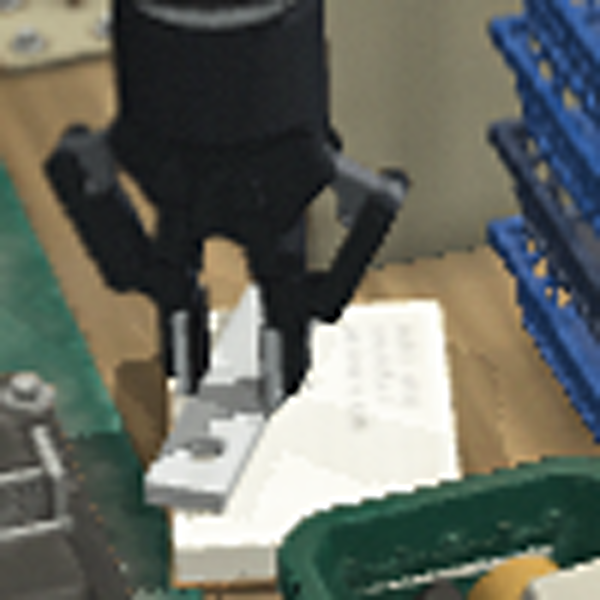

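```bash
python3 -m inch '[{"tx":0,"ty":0,"tz":0,"wx":0,"wy":0,"wz":0},{"tx":0,"ty":0,"tz":0,"wx":0,"wy":0,"wz":0},{"tx":0,"ty":0,"tz":0,"wx":0,"wy":0,"wz":0}]' 0.2 60
python3 - <<'E'
from h import *
from plant import arm
info()
s=arm.snapshot("side");np.savez("side3.npz",**s)
crop(s,265,155,315,205,12,"pics/s8.png")
E
```

```text
t: 4.8
tcp_pos: [518.6, 344.3, -8.2]
orientation: [0.624, -0.334, 0.623, 0.333]
wrist_force: [-0.7, 0.0, 2.9]
grip_width: 26.8
t 4.8 tcp [518.6 344.3  -8.2] x [ 0.001 -0.001 -1.   ] yaw 146.28 F [-0.7  0.   2.9] M [-0.1   0.51  0.02] grip 26.8 q [ 0.9   0.47 -0.34  0.   -0.76 -1.49]
```

View pics/s8.png

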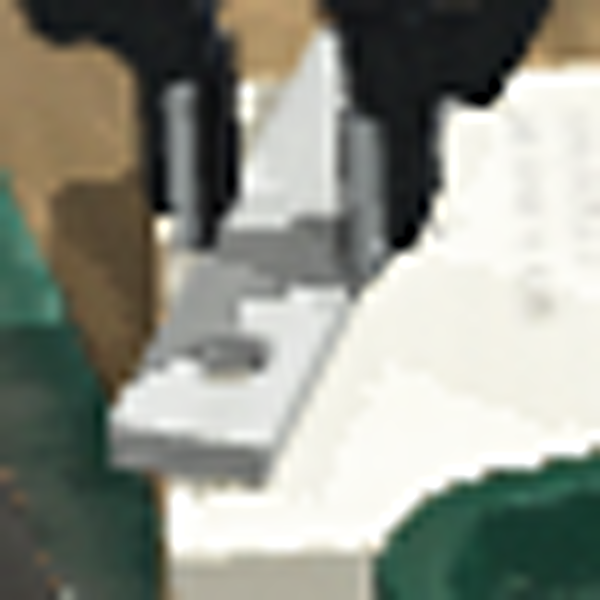

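```bash
python3 -m inch '[{"tx":-0.01,"ty":0,"tz":0,"wx":0,"wy":0,"wz":0},{"tx":-0.02,"ty":0,"tz":0,"wx":0,"wy":0,"wz":0},{"tx":-0.03,"ty":0,"tz":0,"wx":0,"wy":0,"wz":0},{"tx":-0.04,"ty":0,"tz":0,"wx":0,"wy":0,"wz":0},{"tx":-0.05,"ty":0,"tz":0,"wx":0,"wy":0,"wz":0},{"tx":-0.05,"ty":0,"tz":0,"wx":0,"wy":0,"wz":0}]' 0.2 80
python3 - <<'E'
from h import *
from plant import arm
info()
s=arm.snapshot("side");np.savez("side3.npz",**s)
crop(s,250,110,350,210,6,"pics/s9.png")
E
```

```text
t: 5.35
tcp_pos: [519.0, 344.7, 12.8]
orientation: [0.624, -0.334, 0.623, 0.333]
wrist_force: [-0.4, -0.6, -2.6]
grip_width: 25.7
t 5.35 tcp [519.  344.7  12.8] x [ 0.002  0.    -1.   ] yaw 146.29 F [-0.4 -0.6 -2.6] M [0.02 0.01 0.  ] grip 25.7 q [ 0.9   0.45 -0.33  0.   -0.8  -1.49]
```

View pics/s9.png

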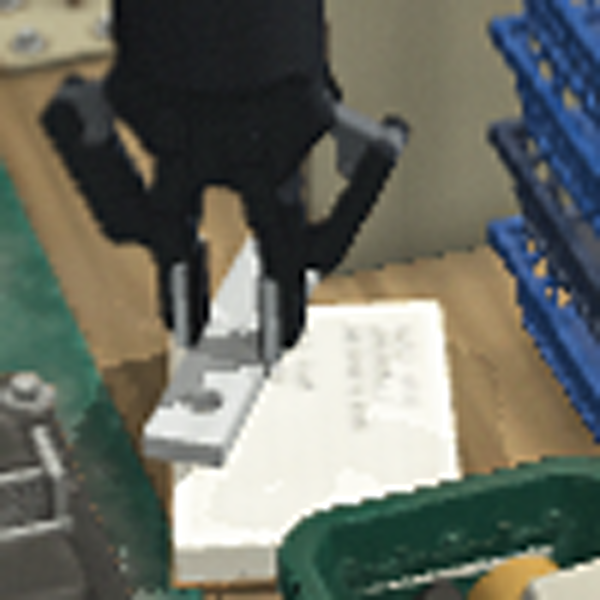

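```bash
python3 -m inch '[{"tx":-0.06,"ty":0,"tz":0,"wx":0,"wy":0,"wz":0},{"tx":-0.13,"ty":0,"tz":0,"wx":0,"wy":0,"wz":0},{"tx":-0.21,"ty":0,"tz":0,"wx":0,"wy":0,"wz":0},{"tx":-0.29,"ty":0,"tz":0,"wx":0,"wy":0,"wz":0},{"tx":-0.36,"ty":0,"tz":0,"wx":0,"wy":0,"wz":0},{"tx":-0.4,"ty":0,"tz":0,"wx":0,"wy":0,"wz":0},{"tx":-0.41,"ty":0,"tz":0,"wx":0,"wy":0,"wz":0},{"tx":-0.41,"ty":0,"tz":0,"wx":0,"wy":0,"wz":0}]' 0.2 80; python3 -c "
from h import *
info(); go((477.4,-207.3,175),161.06)"
```

```text
t: 6.07
tcp_pos: [518.8, 345.0, 177.3]
orientation: [0.625, -0.333, 0.622, 0.334]
wrist_force: [0.2, -0.1, -3.0]
grip_width: 25.5
t 6.07 tcp [518.8 345.  177.3] x [ 0.003  0.002 -1.   ] yaw 146.27 F [ 0.2 -0.1 -3. ] M [0.   0.07 0.01] grip 25.5 q [ 0.9   0.29 -0.14  0.   -1.14 -1.49]
t[0.003, -0.6804, -1.2058] w[-0.1643, 0.0018, 0.001] mm 554.0 deg 14.8 rows>= 13.3
```

```bash
python3 -m inch '[{"tx":0,"ty":-0.025,"tz":-0.044,"wx":0,"wy":0,"wz":0},{"tx":0,"ty":-0.06,"tz":-0.106,"wx":-0.01,"wy":0,"wz":0},{"tx":0,"ty":-0.1,"tz":-0.177,"wx":-0.03,"wy":0,"wz":0},{"tx":0,"ty":-0.145,"tz":-0.257,"wx":-0.05,"wy":0,"wz":0},{"tx":0,"ty":-0.19,"tz":-0.337,"wx":-0.07,"wy":0,"wz":0},{"tx":0,"ty":-0.235,"tz":-0.417,"wx":-0.09,"wy":0,"wz":0},{"tx":0,"ty":-0.28,"tz":-0.496,"wx":-0.11,"wy":0,"wz":0},{"tx":0,"ty":-0.325,"tz":-0.576,"wx":-0.13,"wy":0,"wz":0},{"tx":0,"ty":-0.37,"tz":-0.656,"wx":-0.15,"wy":0,"wz":0},{"tx":0,"ty":-0.415,"tz":-0.736,"wx":-0.16,"wy":0,"wz":0},{"tx":0,"ty":-0.455,"tz":-0.806,"wx":-0.164,"wy":0,"wz":0},{"tx":0,"ty":-0.49,"tz":-0.869,"wx":-0.164,"wy":0,"wz":0},{"tx":0,"ty":-0.52,"tz":-0.922,"wx":-0.164,"wy":0,"wz":0},{"tx":0,"ty":-0.54,"tz":-0.957,"wx":-0.164,"wy":0,"wz":0},{"tx":0,"ty":-0.54,"tz":-0.957,"wx":-0.164,"wy":0,"wz":0}]' 0.2 80; python3 -c "
from h import *
info(); go((477.4,-207.3,130),161.06)"
```

```text
t: 7.32
tcp_pos: [484.0, -95.8, 174.2]
orientation: [0.576, -0.409, 0.576, 0.411]
wrist_force: [-0.8, 0.5, -3.7]
grip_width: 25.3
t 7.32 tcp [484.  -95.8 174.2] x [-0.001  0.001 -1.   ] yaw 160.87 F [-0.8  0.5 -3.7] M [-0.03 -0.01  0.03] grip 25.3 q [ 0.2   0.08 -0.41 -0.   -1.08 -0.54]
t[0.1101, -0.0759, -0.2687] w[-0.0021, 0.0005, -0.0011] mm 120.0 deg 0.2 rows>= 2.9
```

```bash
python3 -m inch '[{"tx":0,"ty":-0.015,"tz":-0.06,"wx":0,"wy":0,"wz":0},{"tx":0.02,"ty":-0.035,"tz":-0.13,"wx":0,"wy":0,"wz":0},{"tx":0.06,"ty":-0.055,"tz":-0.2,"wx":0,"wy":0,"wz":0},{"tx":0.12,"ty":-0.07,"tz":-0.25,"wx":0,"wy":0,"wz":0},{"tx":0.19,"ty":-0.076,"tz":-0.269,"wx":-0.002,"wy":0,"wz":0},{"tx":0.25,"ty":-0.076,"tz":-0.269,"wx":-0.002,"wy":0,"wz":0},{"tx":0.28,"ty":-0.076,"tz":-0.269,"wx":-0.002,"wy":0,"wz":0},{"tx":0.28,"ty":-0.076,"tz":-0.269,"wx":-0.002,"wy":0,"wz":0},{"tx":0.28,"ty":-0.076,"tz":-0.269,"wx":-0.002,"wy":0,"wz":0}]' 0.2 80
python3 - <<'E'
from h import *
from plant import arm
info()
s=arm.snapshot("side");np.savez("side4.npz",**s)
crop(s,310,240,470,440,3,"pics/s10.png")
crop(s,310,270,430,420,5,"pics/s10.png")
t=arm.snapshot("top");np.savez("top4.npz",**t)
crop(t,370,180,510,300,5,"pics/t10.png")
E
```

```text
t: 8.07
tcp_pos: [476.1, -207.1, 60.5]
orientation: [0.574, -0.409, 0.577, 0.412]
wrist_force: [0.5, -0.1, -3.6]
grip_width: 25.5
t 8.07 tcp [ 476.1 -207.1   60.5] x [-0.005  0.001 -1.   ] yaw 161.05 F [ 0.5 -0.1 -3.6] M [ 0.01 -0.08 -0.06] grip 25.5 q [-0.03  0.25 -0.51 -0.   -0.82 -0.3 ]
```

View pics/s10.png

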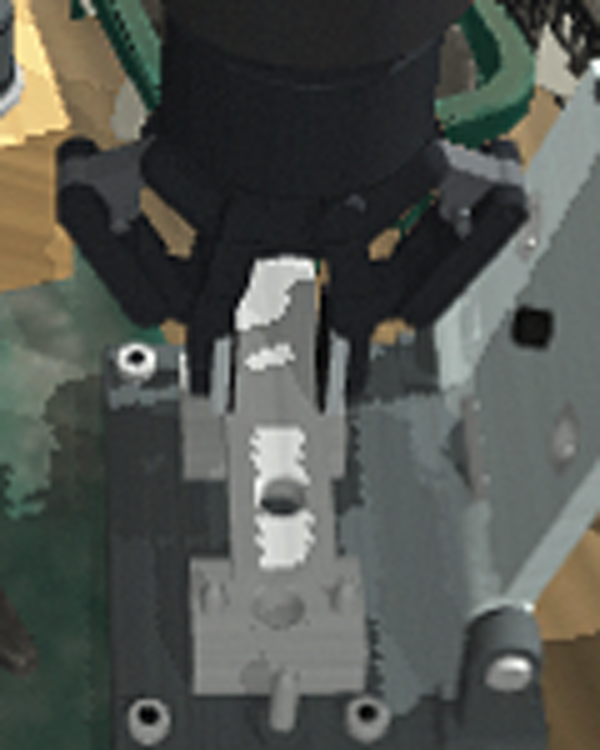

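View pics/t10.png

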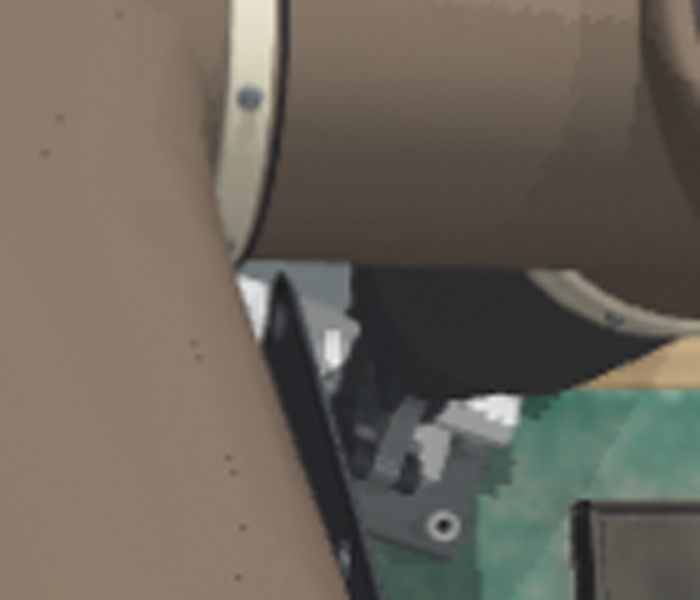

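Run:
```python
from h import *
s=load("side4.npz")
f=lambda x,y,k=5,x0=310,y0=270:((x+.5)/k-.5+x0,(y+.5)/k-.5+y0)
for z in(90,95.7,100): print(z,plane(s,*f(281,495),z))
C=cloud(s)
# flat heights along it
for q in [(281,440),(281,460),(285,540),(275,290),(260,400),(240,540)]:
    u,v=map(int,np.round(f(*q))); print(q,C[v,u].round(1))
print("block hole",plane(s,*f(278,607),38))
m=(C[...,2]>85)&(C[...,2]<105); m[:330]=0; m[:,:350]=0; m[390:]=0;m[:,385:]=0
P=C[m]; print(len(P),P.mean(0)); A=np.c_[P[:,:2],np.ones(len(P))]; print(np.linalg.lstsq(A,P[:,2],rcond=None)[0])
```

```text
90 [ 466.08792348 -241.00400864   90.        ]
95.7 [ 464.31947663 -244.70355926   95.7       ]
100 [ 462.98538515 -247.49444832  100.        ]
(281, 440) [ 471.9 -226.7   95. ]
(281, 460) [ 469.  -233.9   95.7]
(285, 540) [ 460.3 -259.6   94.3]
(275, 290) [ 491.6 -173.4   95.2]
(260, 400) [ 471.5 -211.6   95.6]
(240, 540) [ 447.6 -256.3   95.8]
block hole [ 466.01401104 -245.32736347   38.        ]
1127 [ 470.5404887  -227.62531878   94.94861997]
[2.56094400e-02 9.48602323e-03 8.50576006e+01]
```

```bash
python3 -c "
from h import *
info(); go((477.7,-207.7,35),161.06)"
```

```text
t 8.17 tcp [ 477.8 -207.1   62.4] x [-0.001  0.001 -1.   ] yaw 161.09 F [-0.3 -0.8 -2.7] M [-0.04 -0.08 -0.  ] grip 25.7 q [-0.03  0.24 -0.5  -0.   -0.83 -0.3 ]
t[0.0686, -0.0003, -0.0015] w[0.0003, 0.0005, -0.0008] mm 27.0 deg 0.1 rows>= 0.7
```

```bash
python3 -m inch '[{"tx":0.02,"ty":0,"tz":0,"wx":0,"wy":0,"wz":0},{"tx":0.045,"ty":0,"tz":0,"wx":0,"wy":0,"wz":0},{"tx":0.07,"ty":0,"tz":-0.0015,"wx":0,"wy":0,"wz":0},{"tx":0.07,"ty":0,"tz":-0.0015,"wx":0,"wy":0,"wz":0},{"tx":0.07,"ty":0,"tz":-0.0015,"wx":0,"wy":0,"wz":0},{"tx":0.07,"ty":0,"tz":-0.0015,"wx":0,"wy":0,"wz":0}]' 0.2 80
python3 - <<'E'
from h import *
from plant import arm
info()
s=arm.snapshot("side");np.savez("side4.npz",**s)
crop(s,320,300,420,420,6,"pics/s11.png")
E
```

```text
t: 8.67
tcp_pos: [477.7, -207.7, 34.4]
orientation: [0.575, -0.411, 0.575, 0.412]
wrist_force: [0.6, -0.4, -3.2]
grip_width: 25.8
t 8.67 tcp [ 477.7 -207.7   34.4] x [-0.001  0.001 -1.   ] yaw 161.1 F [ 0.6 -0.4 -3.2] M [-0.04  0.   -0.  ] grip 25.8 q [-0.03  0.28 -0.53 -0.   -0.76 -0.3 ]
```

View pics/s11.png

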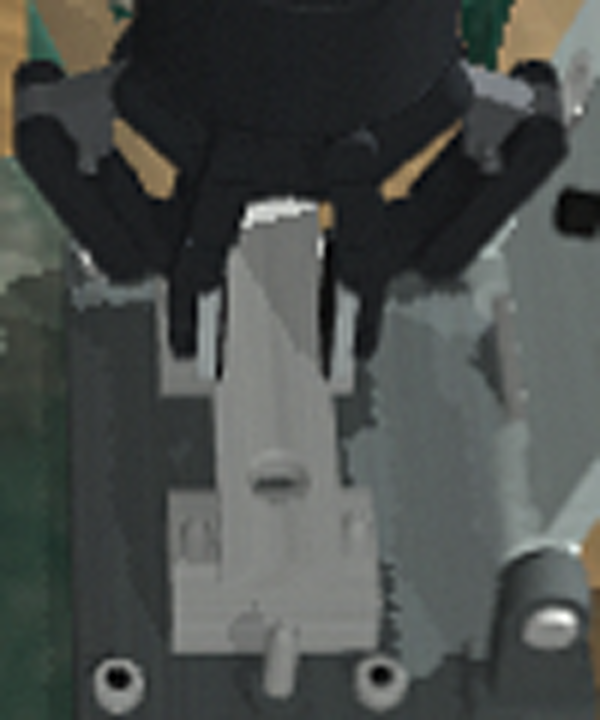

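Run:
```python
from h import *
s=load("side4.npz")
f=lambda x,y,k=6,x0=320,y0=300:((x+.5)/k-.5+x0,(y+.5)/k-.5+y0)
for z in(68,69.6,71): print(z,plane(s,*f(278,478),z))
# predicted near end of the flat at seat & dowel
print("dowel top", plane(s,*f(283,628),50))
# edges at near end vs. far end
for q in [(219,560),(337,560),(241,245),(330,245)]: print(q,plane(s,*f(*q),69.6))
C=cloud(s); m=np.zeros(C.shape[:2],bool); m[368:395,358:374]=1; print("z",np.median(C[m][:,2][C[m][:,2]>55]))
```

```text
68 [ 465.9469651 -244.6071268   68.       ]
69.6 [ 465.46546397 -245.60733822   69.6       ]
71 [ 465.04415047 -246.48252321   71.        ]
dowel top [ 456.20828989 -274.56102365   50.        ]
(219, 560) [ 443.10836079 -263.01610682   69.6       ]
(337, 560) [ 470.16808607 -272.34875119   69.6       ]
(241, 245) [ 483.36505093 -174.89104318   69.6       ]
(330, 245) [ 505.38765763 -182.49572438   69.6       ]
z 69.18460332585575
```

```bash
python3 -m inch '[{"tx":0.008,"ty":0,"tz":0,"wx":0,"wy":0,"wz":0},{"tx":0.016,"ty":0,"tz":0,"wx":0,"wy":0,"wz":0},{"tx":0.024,"ty":0,"tz":0,"wx":0,"wy":0,"wz":0},{"tx":0.03,"ty":0,"tz":0,"wx":0,"wy":0,"wz":0},{"tx":0.036,"ty":0,"tz":0,"wx":0,"wy":0,"wz":0},{"tx":0.042,"ty":0,"tz":0,"wx":0,"wy":0,"wz":0},{"tx":0.048,"ty":0,"tz":0,"wx":0,"wy":0,"wz":0},{"tx":0.052,"ty":0,"tz":0,"wx":0,"wy":0,"wz":0},{"tx":0.052,"ty":0,"tz":0,"wx":0,"wy":0,"wz":0}]' 0.2 80
python3 - <<'E'
from h import *
from plant import arm
info()
s=arm.snapshot("side");np.savez("side4.npz",**s)
crop(s,320,300,420,420,6,"pics/s12.png")
E
```

```text
t: 9.47
tcp_pos: [477.7, -207.7, 13.5]
orientation: [0.575, -0.411, 0.575, 0.412]
wrist_force: [0.8, 0.8, -2.9]
grip_width: 25.5
t 9.47 tcp [ 477.7 -207.7   13.5] x [-0.001  0.001 -1.   ] yaw 161.1 F [ 0.8  0.8 -2.9] M [-0.07 -0.01  0.01] grip 25.5 q [-0.03  0.31 -0.55 -0.   -0.71 -0.3 ]
```

View pics/s12.png

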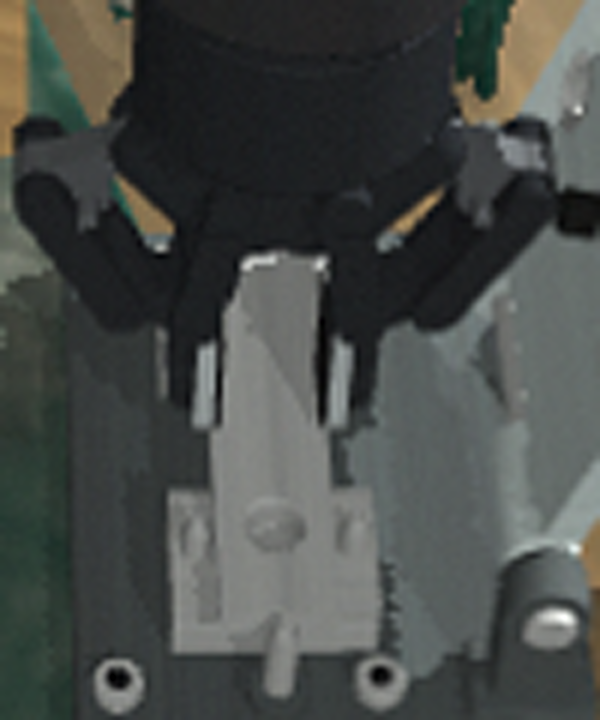

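```bash
python3 -m inch '[{"tx":0.002,"ty":0,"tz":0,"wx":0,"wy":0,"wz":0},{"tx":0.004,"ty":0,"tz":0,"wx":0,"wy":0,"wz":0},{"tx":0.006,"ty":0,"tz":0,"wx":0,"wy":0,"wz":0},{"tx":0.006,"ty":0,"tz":0,"wx":0,"wy":0,"wz":0}]' 0.2 80
python3 - <<'E'
from h import *
info(); s=load("side4.npz")
for X in [(466,-245.2,48),(466,-245.2,49),(466,-245.2,38+20)]: print((proj(s,X)[0]-[320,300]+.5)*6)
E
```

```text
t: 9.85
tcp_pos: [478.1, -207.8, 13.2]
orientation: [0.575, -0.411, 0.575, 0.411]
wrist_force: [-6.9, 4.5, 17.1]
grip_width: 25.5
t 9.85 tcp [ 478.1 -207.8   13.2] x [-0.  0. -1.] yaw 161.15 F [-6.9  4.5 17.1] M [1.54 2.39 0.03] grip 25.5 q [-0.03  0.31 -0.55 -0.   -0.71 -0.3 ]
[275.81078431 526.21154826]
[275.99710471 523.95218184]
[277.68620676 503.45657112]
```

```bash
python3 -m inch '[{"tx":0,"ty":0,"tz":0,"wx":0,"wy":0,"wz":0},{"tx":0,"ty":0,"tz":0,"wx":0,"wy":0,"wz":0},{"tx":0,"ty":0,"tz":0,"wx":0,"wy":0,"wz":0},{"tx":0,"ty":0,"tz":0,"wx":0,"wy":0,"wz":0}]' 0.5 80
python3 - <<'E'
from h import *
from plant import arm
info()
s=arm.snapshot("side");np.savez("side4.npz",**s)
crop(s,320,300,420,420,6,"pics/s13.png")
E
```

```text
t: 10.18
tcp_pos: [478.3, -207.8, 13.2]
orientation: [0.575, -0.411, 0.575, 0.411]
wrist_force: [0.9, 0.1, 0.1]
grip_width: 42.7
t 10.18 tcp [ 478.3 -207.8   13.2] x [ 0.  0. -1.] yaw 161.15 F [0.9 0.1 0.1] M [-0.02  0.06  0.  ] grip 42.7 q [-0.03  0.31 -0.55 -0.   -0.71 -0.3 ]
```

View pics/s13.png

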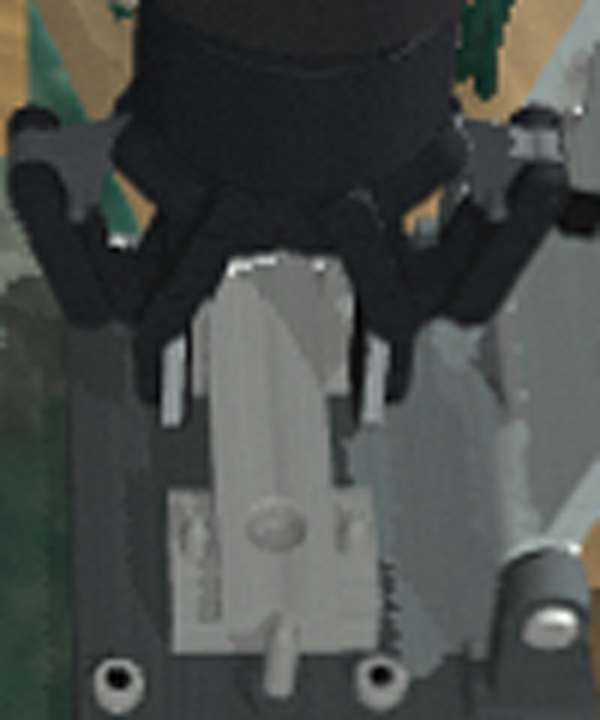

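```bash
python3 -m inch '[{"tx":-0.03,"ty":0,"tz":0,"wx":0,"wy":0,"wz":0},{"tx":-0.08,"ty":0,"tz":0,"wx":0,"wy":0,"wz":0},{"tx":-0.16,"ty":0,"tz":0,"wx":0,"wy":0,"wz":0},{"tx":-0.25,"ty":0,"tz":0,"wx":0,"wy":0,"wz":0},{"tx":-0.35,"ty":0,"tz":0,"wx":0,"wy":0,"wz":0},{"tx":-0.45,"ty":0,"tz":0,"wx":0,"wy":0,"wz":0},{"tx":-0.55,"ty":0,"tz":0,"wx":0,"wy":0,"wz":0},{"tx":-0.62,"ty":0,"tz":0,"wx":0,"wy":0,"wz":0},{"tx":-0.65,"ty":0,"tz":0,"wx":0,"wy":0,"wz":0},{"tx":-0.65,"ty":0,"tz":0,"wx":0,"wy":0,"wz":0}]' 0.5 80
python3 - <<'E'
from h import *
from plant import arm
info()
s=arm.snapshot("side");np.savez("side5.npz",**s)
crop(s,320,260,470,430,3.5,"pics/s14.png")
n=np.array([477.4,-207.3,0]); X=np.array([.9458,-.3246,0]);Y=np.array([.3246,.9458,0])
for nm,b in(("top0.npz",(385,165,505,250)),("side0.npz",(400,265,470,400)),("side5.npz",(400,265,470,400))):
    S=load(nm);x0,y0,x1,y1=b; C=cloud(S)[y0:y1,x0:x1].reshape(-1,3)-n
    j=np.c_[C@X,C@Y,C[:,2]]
    m=(j[:,0]>50)&(j[:,0]<160)&(abs(j[:,1])<55)&(j[:,2]>80)&(j[:,2]<160); q=j[m]
    A=np.c_[q[:,2]-57,np.ones(len(q))]; c=np.linalg.lstsq(A,q[:,0],rcond=None)[0]; r=q[:,0]-A@c
    print(nm,len(q),"slope",c,"theta",np.pi/2+np.arctan(c[0]),r.std())
    m=(j[:,0]>70)&(j[:,0]<170)&(abs(j[:,1])<40)&(j[:,2]>195)&(j[:,2]<230); q=j[m]; print(" bar",len(q),q.mean(0),q.min(0),q.max(0))
E
```

```text
t: 11.07
tcp_pos: [479.8, -208.4, 276.8]
orientation: [0.577, -0.413, 0.574, 0.41]
wrist_force: [0.0, -0.6, -0.4]
grip_width: 42.6
t 11.07 tcp [ 479.8 -208.4  276.8] x [ 0.006 -0.001 -1.   ] yaw 161.15 F [ 0.  -0.6 -0.4] M [-0.01 -0.02 -0.01] grip 42.6 q [-0.03  0.06 -0.2   0.   -1.31 -0.3 ]
top0.npz 1432 slope [ 0.27481017 59.94144715] theta 1.8389860470362493 1.8330509139367253
 bar 261 [ 1.06039606e+02 -6.14765853e-02  2.07534047e+02] [101.46545639 -39.70408758 200.95889961] [113.01880571  39.86662454 211.80131451]
side0.npz 1617 slope [ 0.30022346 60.21645829] theta 1.862458116102809 1.5647268033335076
 bar 314 [108.94490031  -0.6726078  209.17149144] [104.17257497 -39.91777857 202.85133352] [115.41847801  39.90233431 212.57118826]
side5.npz 1614 slope [ 0.2991919  60.31167179] theta 1.861511583268707 1.571227062966271
 bar 315 [109.02345303  -1.11638037 208.9822983 ] [104.33771117 -39.90145106 202.74605672] [114.84944437  39.71610233 212.51747169]
```

View pics/s14.png

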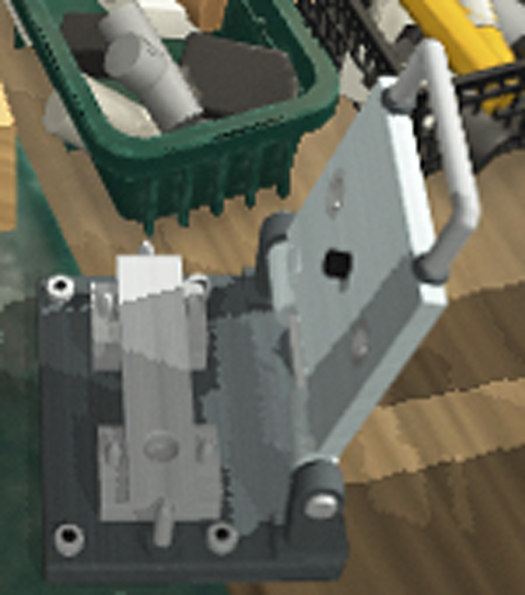

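```bash
python3 -c "
from h import *
info(); go((578.6,-242,225),161.06)"
```

```text
t 11.12 tcp [ 478.9 -208.   274.4] x [ 0.003  0.    -1.   ] yaw 161.14 F [-0.1  0.3 -1.7] M [0.04 0.04 0.04] grip 42.6 q [-0.03  0.06 -0.2  -0.   -1.31 -0.3 ]
t[0.1243, -0.2631, -0.0] w[0.0009, 0.0008, 0.0018] mm 116.0 deg 0.2 rows>= 2.8
```

```bash
python3 -m inch '[{"tx":0,"ty":-0.06,"tz":0,"wx":0,"wy":0,"wz":0},{"tx":0.02,"ty":-0.13,"tz":0,"wx":0,"wy":0,"wz":0},{"tx":0.05,"ty":-0.2,"tz":0,"wx":0,"wy":0,"wz":0},{"tx":0.09,"ty":-0.25,"tz":0,"wx":0,"wy":0,"wz":0},{"tx":0.12,"ty":-0.263,"tz":0,"wx":0,"wy":0,"wz":0},{"tx":0.122,"ty":-0.263,"tz":0,"wx":0,"wy":0,"wz":0},{"tx":0.122,"ty":-0.263,"tz":0,"wx":0,"wy":0,"wz":0}]' 0.5 80
python3 - <<'E'
from h import *
from plant import arm
info()
s=arm.snapshot("side");np.savez("side6.npz",**s)
crop(s,380,180,500,310,5,"pics/s15.png")
E
```

```text
t: 11.7
tcp_pos: [577.3, -241.8, 223.7]
orientation: [0.575, -0.411, 0.575, 0.412]
wrist_force: [-0.8, -0.5, 0.3]
grip_width: 42.6
t 11.7 tcp [ 577.3 -241.8  223.7] x [-0.001  0.001 -1.   ] yaw 161.12 F [-0.8 -0.5  0.3] M [ 0.01  0.04 -0.01] grip 42.6 q [-0.09  0.27 -0.06 -0.   -1.24 -0.24]
```

View pics/s15.png

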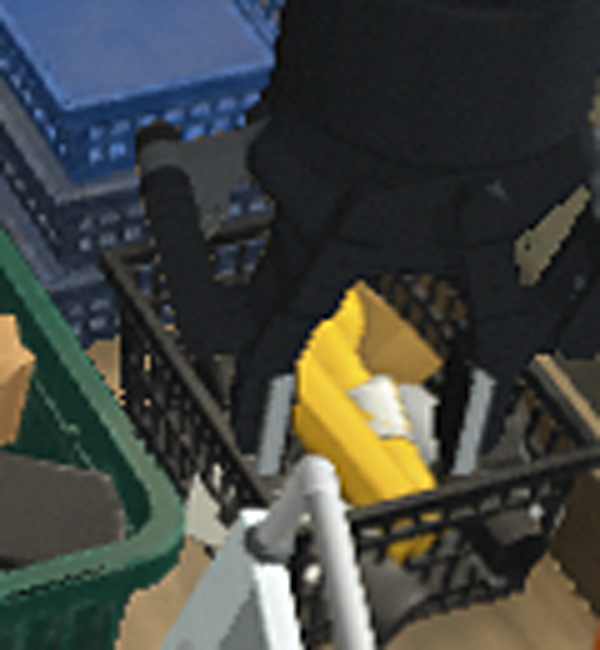

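Run:
```python
from h import *
s=load("side6.npz"); f=lambda x,y,k=5,x0=380,y0=180:((x+.5)/k-.5+x0,(y+.5)/k-.5+y0)
n=np.array([477.4,-207.3,0]); X=np.array([.9458,-.3246,0]);Y=np.array([.3246,.9458,0])
C=cloud(s)
for q in[(270,460),(470,460),(270,430),(475,430),(335,510),(350,560),(360,620)]:
    u,v=map(int,np.round(f(*q))); p=C[v,u]-n; print(q,(p@X).round(1),(p@Y).round(1),p[2].round(1))
p=np.array([577.3,-241.8,0])-n; print("tcp jig",p@X,p@Y)
```

```text
(270, 460) 81.7 -10.4 265.5
(470, 460) 133.0 -12.7 267.7
(270, 430) 80.3 -10.6 276.7
(475, 430) 132.5 -12.6 278.5
(335, 510) 111.5 24.3 210.5
(350, 560) 113.4 7.3 208.3
(360, 620) 112.1 -16.9 210.6
tcp jig 105.68411999999998 -0.20256000000000574
```

```bash
python3 -m inch '[{"tx":0.04,"ty":-0.003,"tz":0,"wx":0,"wy":0,"wz":0},{"tx":0.08,"ty":-0.003,"tz":0,"wx":0,"wy":0,"wz":0},{"tx":0.12,"ty":-0.003,"tz":0,"wx":0,"wy":0,"wz":0},{"tx":0.145,"ty":-0.003,"tz":0,"wx":0,"wy":0,"wz":0},{"tx":0.155,"ty":-0.003,"tz":0,"wx":0,"wy":0,"wz":0},{"tx":0.155,"ty":-0.003,"tz":0,"wx":0,"wy":0,"wz":0}]' 0.5 80
python3 - <<'E'
from h import *
from plant import arm
info()
s=arm.snapshot("side");np.savez("side6.npz",**s)
crop(s,380,180,500,310,5,"pics/s16.png")
E
```

```text
t: 12.25
tcp_pos: [578.4, -242.1, 163.5]
orientation: [0.575, -0.411, 0.575, 0.411]
wrist_force: [-0.2, 0.2, 0.2]
grip_width: 43.0
t 12.25 tcp [ 578.4 -242.1  163.5] x [ 0.001  0.    -1.   ] yaw 161.15 F [-0.2  0.2  0.2] M [ 0.01  0.04 -0.  ] grip 43.0 q [-0.09  0.3  -0.15 -0.   -1.11 -0.24]
```

View pics/s16.png

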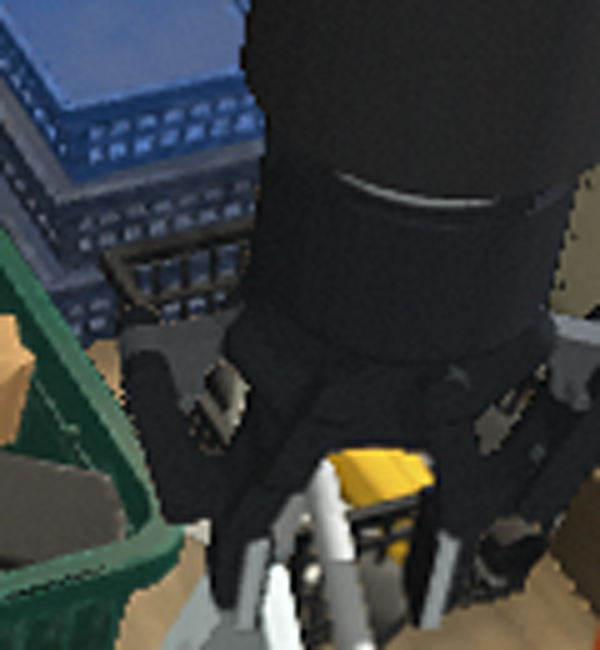

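```bash
python3 -m inch '[{"tx":0,"ty":0,"tz":0,"wx":0,"wy":0,"wz":0},{"tx":0,"ty":0,"tz":0,"wx":0,"wy":0,"wz":0},{"tx":0,"ty":0,"tz":0,"wx":0,"wy":0,"wz":0},{"tx":0,"ty":0,"tz":0,"wx":0,"wy":0,"wz":0},{"tx":0,"ty":0,"tz":0,"wx":0,"wy":0,"wz":0},{"tx":0,"ty":0,"tz":0,"wx":0,"wy":0,"wz":0},{"tx":0,"ty":0,"tz":0,"wx":0,"wy":0,"wz":0},{"tx":0,"ty":0,"tz":0,"wx":0,"wy":0,"wz":0}]' 0 30
python3 - <<'E'
from h import *
from plant import arm
info()
s=arm.snapshot("side");np.savez("side6.npz",**s)
crop(s,400,250,480,330,7,"pics/s17.png")
E
```

```text
t: 12.97
tcp_pos: [580.0, -242.6, 165.4]
orientation: [0.576, -0.413, 0.574, 0.41]
wrist_force: [1.8, -0.5, 6.6]
grip_width: 8.7
t 12.97 tcp [ 580.  -242.6  165.4] x [ 0.004 -0.001 -1.   ] yaw 161.18 F [ 1.8 -0.5  6.6] M [ 0.1  -0.43  0.07] grip 8.7 q [-0.09  0.3  -0.15  0.   -1.11 -0.24]
```

View pics/s17.png

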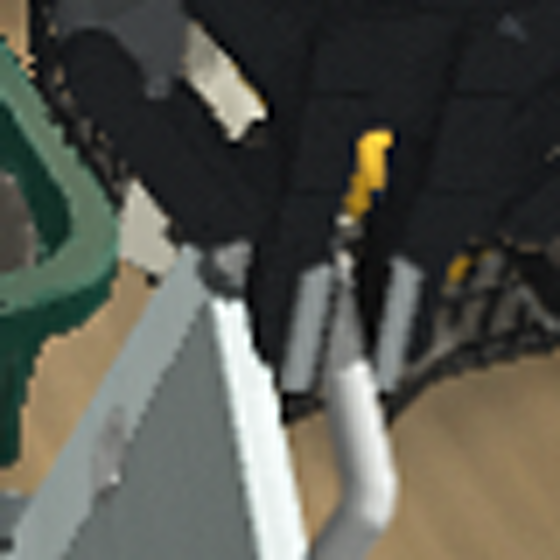

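```bash
cat > arc.py <<'E'
from h import *
import sys
th0,th1,N=map(float,sys.argv[1:4]); N=int(N)
s=st(); info(); R=Rq(s["orientation"]); X=np.array([.9458,-.3246,0])
P=lambda t: X*(64-155*np.cos(t))+np.array([0,0,57+155*np.sin(t)])
for i in range(1,N+1):
    t=th0+(th1-th0)*i/N
    print(round(t,2),np.round(R.inv().apply(P(t)-P(th0))/400,3).tolist())
E
python3 arc.py 1.862 1.0 18
```

```text
t 13.02 tcp [ 580.  -242.6  165.4] x [ 0.004 -0.001 -1.   ] yaw 161.18 F [ 1.7 -0.2  6.2] M [ 0.04 -0.47  0.08] grip 8.5 q [-0.09  0.3  -0.15  0.   -1.11 -0.24]
1.81 [-0.005, 0.018, 0.0]
1.77 [-0.009, 0.036, 0.0]
1.72 [-0.012, 0.054, 0.0]
1.67 [-0.015, 0.073, 0.0]
1.62 [-0.016, 0.091, 0.0]
1.57 [-0.017, 0.11, 0.0]
1.53 [-0.016, 0.128, 0.0]
1.48 [-0.015, 0.147, 0.0]
1.43 [-0.013, 0.165, 0.0]
1.38 [-0.01, 0.184, 0.0]
1.34 [-0.006, 0.202, 0.0]
1.29 [-0.002, 0.22, 0.0]
1.24 [0.004, 0.237, 0.001]
1.19 [0.01, 0.255, 0.001]
1.14 [0.017, 0.272, 0.001]
1.1 [0.025, 0.289, 0.001]
1.05 [0.034, 0.305, 0.001]
1.0 [0.044, 0.321, 0.001]
```

```bash
python3 -m inch '[{"tx":-0.005,"ty":0.018,"tz":0,"wx":0,"wy":0,"wz":0},{"tx":-0.009,"ty":0.036,"tz":0,"wx":0,"wy":0,"wz":0},{"tx":-0.012,"ty":0.054,"tz":0,"wx":0,"wy":0,"wz":0},{"tx":-0.015,"ty":0.073,"tz":0,"wx":0,"wy":0,"wz":0},{"tx":-0.016,"ty":0.091,"tz":0,"wx":0,"wy":0,"wz":0},{"tx":-0.017,"ty":0.11,"tz":0,"wx":0,"wy":0,"wz":0},{"tx":-0.016,"ty":0.128,"tz":0,"wx":0,"wy":0,"wz":0},{"tx":-0.015,"ty":0.147,"tz":0,"wx":0,"wy":0,"wz":0},{"tx":-0.013,"ty":0.165,"tz":0,"wx":0,"wy":0,"wz":0}]' 0 35
python3 - <<'E'
from h import *
from plant import arm
info()
s=arm.snapshot("side");np.savez("side6.npz",**s)
crop(s,320,200,480,400,3,"pics/s18.png")
E
```

```text
t: 13.77
tcp_pos: [516.2, -221.2, 170.1]
orientation: [0.576, -0.412, 0.574, 0.41]
wrist_force: [-0.3, -5.2, 1.9]
grip_width: 8.3
t 13.77 tcp [ 516.2 -221.2  170.1] x [ 0.003 -0.001 -1.   ] yaw 161.17 F [-0.3 -5.2  1.9] M [-1.81 -0.17  0.1 ] grip 8.3 q [-0.06  0.19 -0.29  0.   -1.09 -0.27]
```

View pics/s18.png

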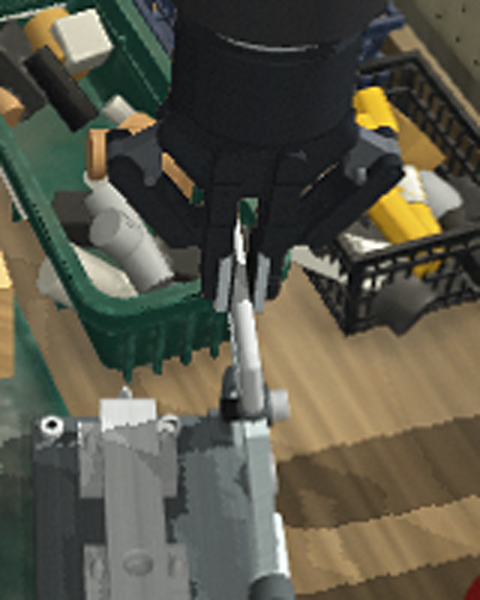

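```bash
python3 arc.py 1.423 0.5 18
```

```text
t 13.82 tcp [ 514.8 -220.8  169.8] x [ 0.003 -0.    -1.   ] yaw 161.16 F [-3.5 -3.9  1.9] M [-1.34  0.64  0.1 ] grip 8.4 q [-0.06  0.19 -0.29  0.   -1.09 -0.27]
1.37 [0.003, 0.02, 0.0]
1.32 [0.008, 0.039, 0.0]
1.27 [0.013, 0.058, 0.0]
1.22 [0.019, 0.077, 0.0]
1.17 [0.027, 0.095, 0.0]
1.12 [0.035, 0.113, 0.0]
1.06 [0.044, 0.131, 0.0]
1.01 [0.054, 0.148, 0.0]
0.96 [0.065, 0.165, 0.0]
0.91 [0.077, 0.181, 0.0]
0.86 [0.089, 0.196, 0.0]
0.81 [0.103, 0.211, 0.0]
0.76 [0.117, 0.225, 0.0]
0.71 [0.132, 0.238, 0.0]
0.65 [0.147, 0.251, 0.0]
0.6 [0.163, 0.263, 0.0]
0.55 [0.18, 0.273, 0.0]
0.5 [0.197, 0.283, 0.0]
```

```bash
python3 -m inch '[{"tx":0.003,"ty":0.017,"tz":0,"wx":0,"wy":0,"wz":0},{"tx":0.008,"ty":0.036,"tz":0,"wx":0,"wy":0,"wz":0},{"tx":0.013,"ty":0.055,"tz":0,"wx":0,"wy":0,"wz":0},{"tx":0.019,"ty":0.074,"tz":0,"wx":0,"wy":0,"wz":0},{"tx":0.027,"ty":0.092,"tz":0,"wx":0,"wy":0,"wz":0},{"tx":0.035,"ty":0.11,"tz":0,"wx":0,"wy":0,"wz":0},{"tx":0.044,"ty":0.128,"tz":0,"wx":0,"wy":0,"wz":0},{"tx":0.054,"ty":0.145,"tz":0,"wx":0,"wy":0,"wz":0},{"tx":0.065,"ty":0.162,"tz":0,"wx":0,"wy":0,"wz":0},{"tx":0.077,"ty":0.178,"tz":0,"wx":0,"wy":0,"wz":0},{"tx":0.089,"ty":0.193,"tz":0,"wx":0,"wy":0,"wz":0},{"tx":0.103,"ty":0.208,"tz":0,"wx":0,"wy":0,"wz":0},{"tx":0.117,"ty":0.222,"tz":0,"wx":0,"wy":0,"wz":0},{"tx":0.132,"ty":0.235,"tz":0,"wx":0,"wy":0,"wz":0}]' 0 35
python3 - <<'E'
from h import *
from plant import arm
info()
s=arm.snapshot("side");np.savez("side6.npz",**s)
crop(s,290,220,450,420,3,"pics/s19.png")
E
```

```text
t: 14.98
tcp_pos: [425.2, -190.1, 116.1]
orientation: [0.576, -0.412, 0.575, 0.411]
wrist_force: [-0.4, -5.0, 0.6]
grip_width: 8.4
t 14.98 tcp [ 425.2 -190.1  116.1] x [ 0.002 -0.    -1.   ] yaw 161.15 F [-0.4 -5.   0.6] M [-1.49 -0.13  0.09] grip 8.4 q [ 0.    0.09 -0.55  0.   -0.93 -0.33]
```

View pics/s19.png

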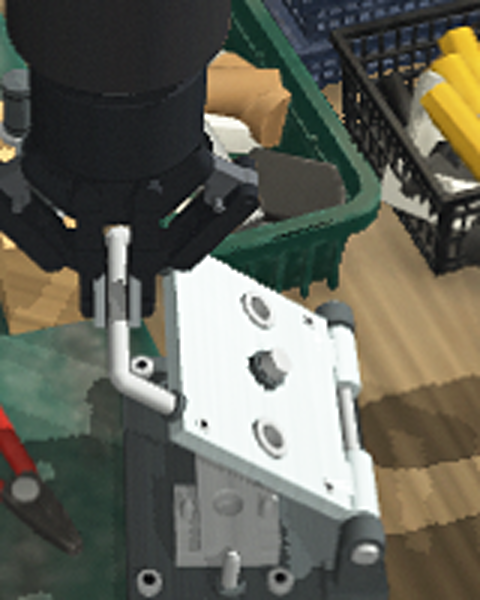

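```bash
python3 arc.py 0.69 0.0 14
```

```text
t 15.03 tcp [ 424.1 -189.7  114.9] x [ 0.001  0.001 -1.   ] yaw 161.12 F [-0.6 -3.2 -5.1] M [-1.09 -0.47  0.08] grip 8.3 q [ 0.    0.09 -0.56 -0.   -0.93 -0.33]
0.64 [0.015, 0.012, -0.0]
0.59 [0.031, 0.023, -0.0]
0.54 [0.047, 0.033, -0.0]
0.49 [0.063, 0.043, -0.0]
0.44 [0.08, 0.051, -0.0]
0.39 [0.098, 0.059, -0.0]
0.34 [0.116, 0.066, -0.0]
0.3 [0.134, 0.072, -0.0]
0.25 [0.152, 0.077, -0.0]
0.2 [0.171, 0.081, -0.0]
0.15 [0.19, 0.085, -0.0]
0.1 [0.208, 0.087, -0.0]
0.05 [0.228, 0.088, -0.0]
-0.0 [0.247, 0.089, -0.0]
```

```bash
python3 -m inch '[{"tx":0.015,"ty":0.012,"tz":0,"wx":0,"wy":0,"wz":0},{"tx":0.031,"ty":0.023,"tz":0,"wx":0,"wy":0,"wz":0},{"tx":0.047,"ty":0.033,"tz":0,"wx":0,"wy":0,"wz":0},{"tx":0.063,"ty":0.043,"tz":0,"wx":0,"wy":0,"wz":0},{"tx":0.08,"ty":0.051,"tz":0,"wx":0,"wy":0,"wz":0},{"tx":0.098,"ty":0.059,"tz":0,"wx":0,"wy":0,"wz":0},{"tx":0.116,"ty":0.066,"tz":0,"wx":0,"wy":0,"wz":0},{"tx":0.134,"ty":0.072,"tz":0,"wx":0,"wy":0,"wz":0},{"tx":0.152,"ty":0.077,"tz":0,"wx":0,"wy":0,"wz":0},{"tx":0.171,"ty":0.081,"tz":0,"wx":0,"wy":0,"wz":0},{"tx":0.19,"ty":0.085,"tz":0,"wx":0,"wy":0,"wz":0},{"tx":0.208,"ty":0.087,"tz":0,"wx":0,"wy":0,"wz":0},{"tx":0.212,"ty":0.087,"tz":0,"wx":0,"wy":0,"wz":0},{"tx":0.212,"ty":0.087,"tz":0,"wx":0,"wy":0,"wz":0}]' 0 35
python3 - <<'E'
from h import *
from plant import arm
info()
s=arm.snapshot("side");np.savez("side6.npz",**s)
crop(s,290,240,450,440,3,"pics/s20.png")
E
```

```text
t: 16.2
tcp_pos: [391.9, -178.6, 29.5]
orientation: [0.576, -0.412, 0.575, 0.411]
wrist_force: [0.8, -8.3, -0.9]
grip_width: 8.2
t 16.2 tcp [ 391.9 -178.6   29.5] x [ 0.002  0.    -1.   ] yaw 161.14 F [ 0.8 -8.3 -0.9] M [-2.82 -0.7   0.04] grip 8.2 q [ 0.03  0.15 -0.73 -0.   -0.68 -0.36]
```

View pics/s20.png

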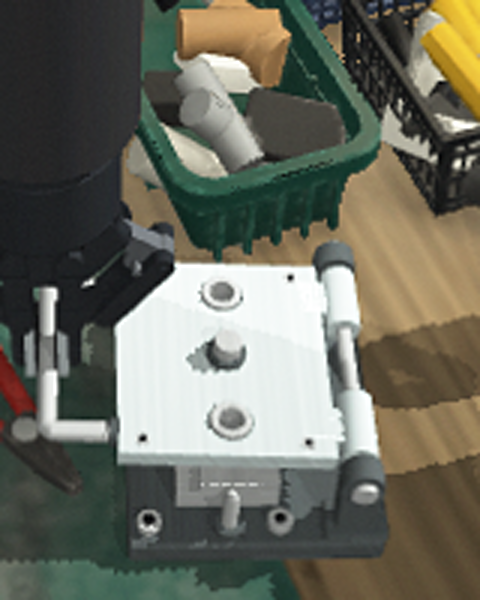

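```bash
python3 -m inch '[{"tx":0.008,"ty":0,"tz":0,"wx":0,"wy":0,"wz":0},{"tx":0.016,"ty":0.001,"tz":0,"wx":0,"wy":0,"wz":0},{"tx":0.022,"ty":0.001,"tz":0,"wx":0,"wy":0,"wz":0},{"tx":0.022,"ty":0.001,"tz":0,"wx":0,"wy":0,"wz":0}]' 0 35; python3 -c "
from h import *
info()"; python3 -m inch '[{"tx":0,"ty":0,"tz":0,"wx":0,"wy":0,"wz":0},{"tx":0,"ty":0,"tz":0,"wx":0,"wy":0,"wz":0},{"tx":0,"ty":0,"tz":0,"wx":0,"wy":0,"wz":0},{"tx":0,"ty":0,"tz":0,"wx":0,"wy":0,"wz":0}]' 0.3 35;  python3 - <<'E'
from h import *
from plant import arm
info()
s=arm.snapshot("side");np.savez("side6.npz",**s)
crop(s,290,300,410,440,5,"pics/s21.png")
E
```

```text
t: 16.58
tcp_pos: [391.6, -178.4, 20.5]
orientation: [0.576, -0.412, 0.575, 0.411]
wrist_force: [0.2, -5.0, 1.4]
grip_width: 8.3
t 16.58 tcp [ 391.6 -178.4   20.5] x [ 0.002  0.    -1.   ] yaw 161.14 F [ 0.2 -5.   1.4] M [-1.77 -0.25  0.12] grip 8.3 q [ 0.03  0.17 -0.74 -0.   -0.66 -0.36]
t: 16.92
tcp_pos: [391.5, -178.2, 20.4]
orientation: [0.576, -0.412, 0.575, 0.411]
wrist_force: [-1.0, 0.5, 0.1]
grip_width: 25.7
t 16.92 tcp [ 391.5 -178.2   20.4] x [ 0.002  0.    -1.   ] yaw 161.13 F [-1.   0.5  0.1] M [ 0.02 -0.03  0.01] grip 25.7 q [ 0.03  0.17 -0.74 -0.   -0.66 -0.36]
```

View pics/s21.png

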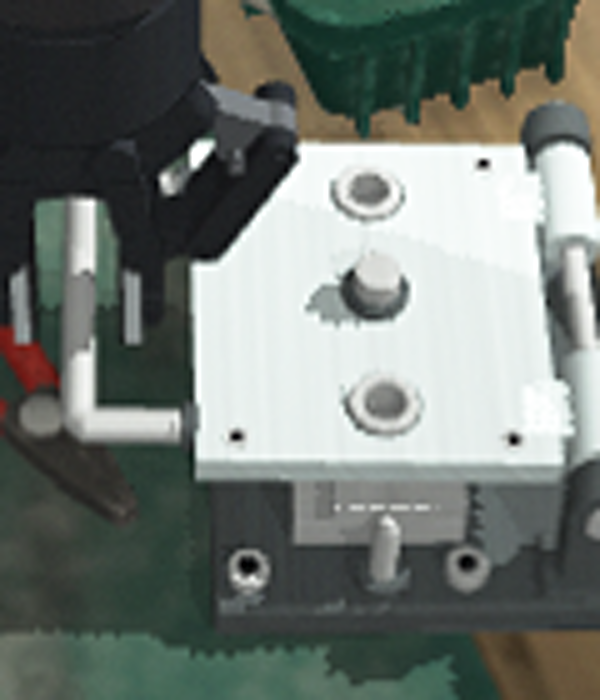

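```bash
python3 -m inch '[{"tx":-0.02,"ty":0,"tz":0,"wx":0,"wy":0,"wz":0},{"tx":-0.06,"ty":0,"tz":0,"wx":0,"wy":0,"wz":0},{"tx":-0.12,"ty":0,"tz":0,"wx":0,"wy":0,"wz":0},{"tx":-0.2,"ty":0,"tz":0,"wx":0,"wy":0,"wz":0},{"tx":-0.29,"ty":0,"tz":0,"wx":0,"wy":0,"wz":0},{"tx":-0.36,"ty":0,"tz":0,"wx":0,"wy":0,"wz":0},{"tx":-0.39,"ty":0,"tz":0,"wx":0,"wy":0,"wz":0},{"tx":-0.39,"ty":0,"tz":0,"wx":0,"wy":0,"wz":0}]' 0.3 35;  python3 - <<'E'
from h import *
from plant import arm
info()
s=arm.snapshot("side");np.savez("side7.npz",**s)
crop(s,320,300,420,420,6,"pics/s22.png")
crop(s,260,210,340,340,5,"pics/s23.png")
t=arm.snapshot("top");np.savez("top7.npz",**t)
cv2.imwrite("pics/t22.png",t["frame"][:,:,::-1])
E
```

```text
t: 17.63
tcp_pos: [393.3, -178.5, 180.5]
orientation: [0.578, -0.413, 0.573, 0.41]
wrist_force: [0.2, 0.0, -0.1]
grip_width: 25.5
t 17.63 tcp [ 393.3 -178.5  180.5] x [ 0.009 -0.    -1.   ] yaw 161.17 F [ 0.2  0.  -0.1] M [-0.03 -0.04  0.  ] grip 25.5 q [ 0.03 -0.05 -0.53  0.   -1.08 -0.36]
```

View pics/s22.png

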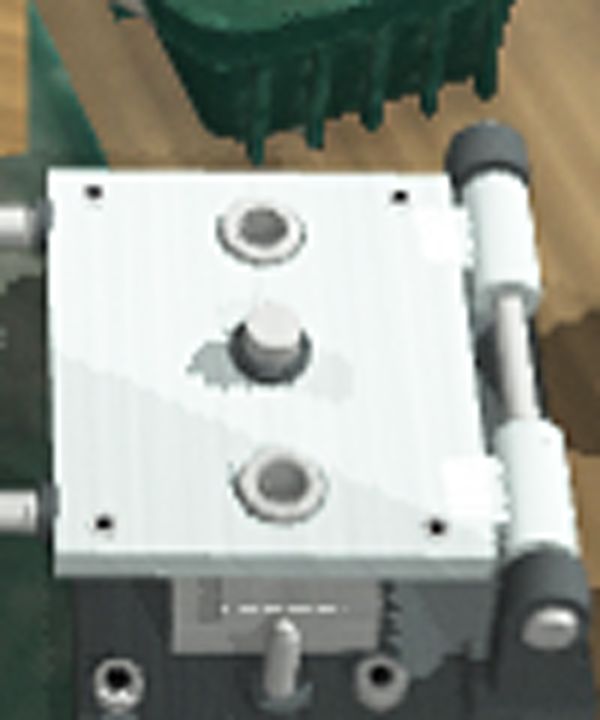

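View pics/s23.png

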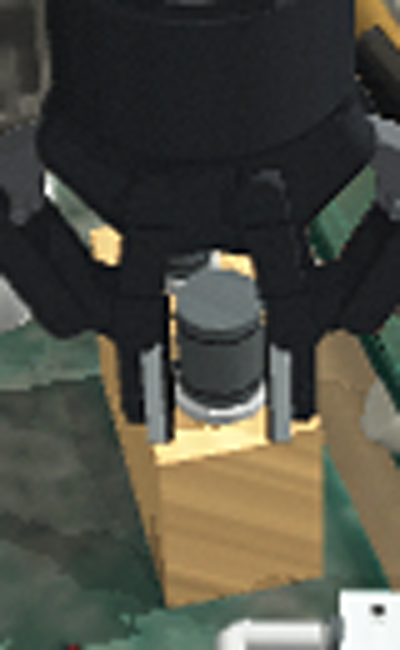

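View pics/t22.png

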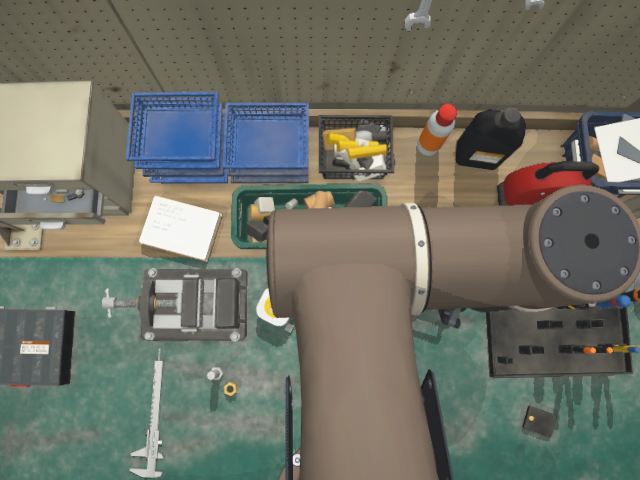

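Run:
```python
from h import *
t=load("top0.npz"); s=load("side0.npz")
crop(t,310,255,380,300,10,"pics/pt.png"); crop(s,275,235,330,300,9,"pics/ps.png")
for S,n,b in((t,"t",(312,258,375,290)),(s,"s",(280,240,325,300))):
    x0,y0,x1,y1=b; fr=S["frame"][y0:y1,x0:x1].astype(int)
    m=((fr.max(2)<130)&(fr.max(2)-fr.min(2)<30)).astype(np.uint8)
    k,l,st_,ce=cv2.connectedComponentsWithStats(m)
    for i in range(1,k):
        if st_[i,4]>25: print(n,st_[i]+[x0,y0,0,0,0],ce[i]+[x0,y0])
```

```text
t [370 261   5  12  36] [372.80555556 265.91666667]
t [322 267  10  11  89] [326.69662921 271.87640449]
t [350 266  15  17  76] [354.75       274.89473684]
s [280 240  33  52 856] [297.77336449 264.74299065]
s [310 240  15  24 142] [318.64084507 248.3943662 ]
s [280 285   5  15  39] [281.1025641  294.02564103]
```

View pics/pt.png

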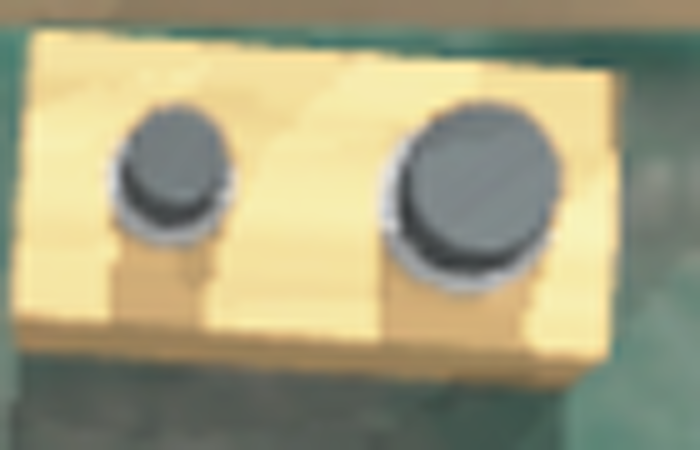

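View pics/ps.png

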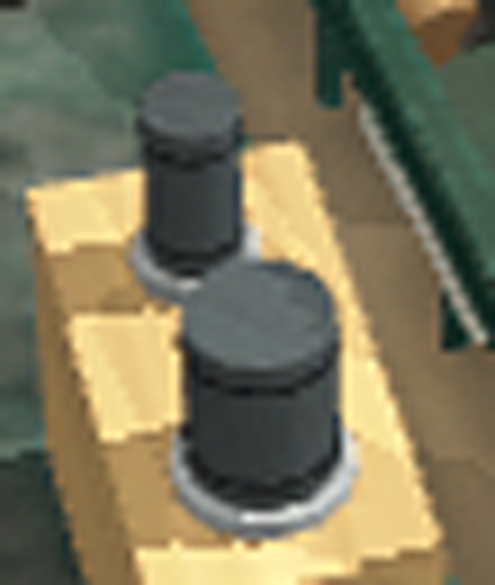

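Run:
```python
from h import *
t=load("top0.npz"); s=load("side0.npz");s7=load("side7.npz")
f=lambda x,y,k,x0,y0:((x+.5)/k-.5+x0,(y+.5)/k-.5+y0)
print("slim top",plane(t,*f(179,151,10,310,255),118),"thick",plane(t,*f(484,176,10,310,255),118))
print("slim side",plane(s,*f(190,108,9,275,235),118),"thick",plane(s,*f(260,308,9,275,235),118))
for q in((262,228),(281,485)):
    for z in(64.5,68): print("bush",z,plane(s7,*f(*q,6,320,300),z))
C=cloud(s7)
for q in((262,190),(281,525),(120,260),(120,400),(370,260),(370,430)):
    u,v=map(int,np.round(f(*q,6,320,300))); print(q,C[v,u].round(1))
info()
```

```text
slim top [435.79064933  15.15082146 118.        ] thick [431.0466067  -41.84233034 118.        ]
slim side [437.83343954  15.03300328 118.        ] thick [434.23259994 -40.81377217 118.        ]
bush 64.5 [ 492.35043481 -167.74725083   64.5       ]
bush 68 [ 491.1790603  -170.28306342   68.        ]
bush 64.5 [ 466.93318652 -244.59195606   64.5       ]
bush 68 [ 465.88021519 -246.76979685   68.        ]
(262, 190) [ 497.  -154.9   64.1]
(281, 525) [ 461.9 -255.4   64.9]
(120, 260) [ 453.6 -166.2   65. ]
(120, 400) [ 437.8 -209.2   67.5]
(370, 260) [ 514.6 -187.2   64.9]
(370, 430) [ 494.1 -236.1   64.5]
t 17.73 tcp [ 391.2 -178.1  177. ] x [ 0.003  0.001 -1.   ] yaw 161.13 F [ 0.3  0.7 -0.4] M [ 0.01  0.05 -0.  ] grip 25.6 q [ 0.03 -0.04 -0.53 -0.   -1.08 -0.36]
```

```bash
python3 -c "
from h import *
go((436.8,15.1,125),161.06)"
```

```text
t[0.1308, 0.0488, 0.4937] w[0.0008, 0.0012, 0.0019] mm 205.0 deg 0.2 rows>= 4.9
```

```bash
python3 -m inch '[{"tx":0,"ty":0.005,"tz":0.05,"wx":0,"wy":0,"wz":0},{"tx":0,"ty":0.013,"tz":0.13,"wx":0,"wy":0,"wz":0},{"tx":0,"ty":0.022,"tz":0.22,"wx":0,"wy":0,"wz":0},{"tx":0.02,"ty":0.031,"tz":0.31,"wx":0,"wy":0,"wz":0},{"tx":0.05,"ty":0.04,"tz":0.4,"wx":0,"wy":0,"wz":0},{"tx":0.09,"ty":0.046,"tz":0.46,"wx":0,"wy":0,"wz":0},{"tx":0.12,"ty":0.049,"tz":0.494,"wx":0,"wy":0.001,"wz":0.002},{"tx":0.131,"ty":0.049,"tz":0.494,"wx":0,"wy":0.001,"wz":0.002},{"tx":0.131,"ty":0.049,"tz":0.494,"wx":0,"wy":0.001,"wz":0.002},{"tx":0.131,"ty":0.049,"tz":0.494,"wx":0,"wy":0.001,"wz":0.002}]' 0.5 35;  python3 - <<'E'
from h import *
from plant import arm
info()
s=arm.snapshot("side");np.savez("side8.npz",**s)
crop(s,250,170,350,300,5,"pics/s24.png")
E
```

```text
t: 18.57
tcp_pos: [436.0, 14.7, 124.3]
orientation: [0.574, -0.411, 0.576, 0.412]
wrist_force: [0.2, -0.6, 0.1]
grip_width: 43.0
t 18.57 tcp [436.   14.7 124.3] x [-0.002 -0.001 -1.   ] yaw 161.14 F [ 0.2 -0.6  0.1] M [-0.02 -0.04 -0.01] grip 43.0 q [ 0.49  0.03 -0.6  -0.   -0.95 -0.82]
```

View pics/s24.png

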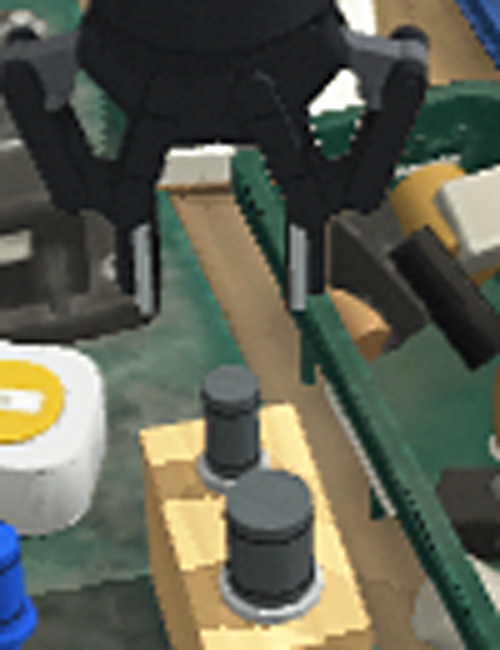

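Run:
```python
from h import *
s=load("side8.npz"); f=lambda x,y,k=5,x0=250,y0=170:((x+.5)/k-.5+x0,(y+.5)/k-.5+y0)
C=cloud(s); X=np.array([.9458,-.3246,0]);Y=np.array([.3246,.9458,0])
c=np.array([436.8,15.1,0])
for q in[(145,290),(297,290),(147,270),(297,270),(230,430),(228,390)]:
    u,v=map(int,np.round(f(*q))); p=C[v,u]-c; print(q,(p@X).round(1),(p@Y).round(1),p[2].round(1))
```

```text
(145, 290) -24.5 -9.1 168.5
(297, 290) 25.1 -9.9 169.1
(147, 270) -24.1 -8.8 177.0
(297, 270) 25.2 -7.6 175.8
(230, 430) 1.2 -5.4 100.9
(228, 390) -0.2 -0.4 115.3
```

```bash
python3 -m inch '[{"tx":0.03,"ty":0,"tz":0,"wx":0,"wy":0,"wz":0},{"tx":0.07,"ty":0,"tz":0,"wx":0,"wy":0,"wz":0},{"tx":0.11,"ty":0,"tz":0,"wx":0,"wy":0,"wz":0},{"tx":0.145,"ty":0,"tz":0,"wx":0,"wy":0,"wz":0},{"tx":0.165,"ty":0,"tz":0,"wx":0,"wy":0,"wz":0},{"tx":0.165,"ty":0,"tz":0,"wx":0,"wy":0,"wz":0}]' 0.5 35;  python3 - <<'E'
from h import *
from plant import arm
info()
s=arm.snapshot("side");np.savez("side8.npz",**s)
crop(s,250,200,350,310,6,"pics/s25.png")
E
```

```text
t: 19.12
tcp_pos: [435.5, 13.5, 57.9]
orientation: [0.575, -0.41, 0.577, 0.411]
wrist_force: [-0.8, -0.7, 0.0]
grip_width: 42.9
t 19.12 tcp [435.5  13.5  57.9] x [-0.003 -0.001 -1.   ] yaw 161.02 F [-0.8 -0.7  0. ] M [-0.03  0.06  0.01] grip 42.9 q [ 0.49  0.12 -0.68 -0.   -0.77 -0.82]
```

View pics/s25.png

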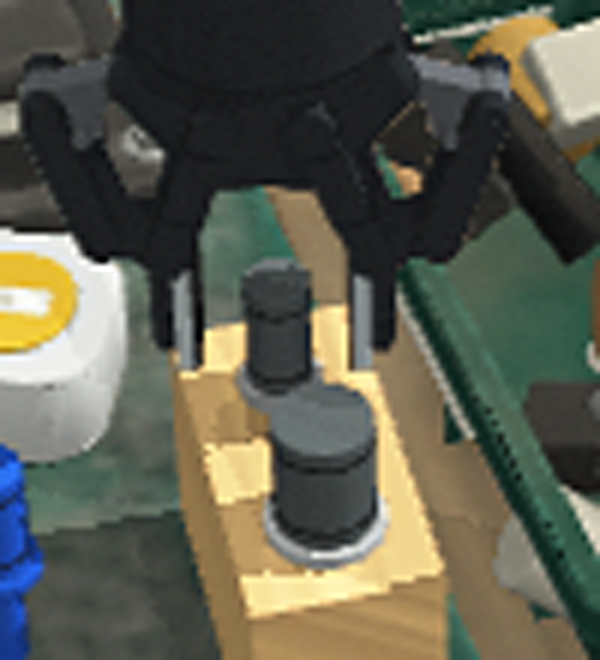

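```bash
python3 -m inch '[{"tx":0,"ty":0,"tz":0.003,"wx":0,"wy":0,"wz":0},{"tx":0,"ty":0,"tz":0.003,"wx":0,"wy":0,"wz":0},{"tx":0,"ty":0,"tz":0.003,"wx":0,"wy":0,"wz":0},{"tx":0,"ty":0,"tz":0.003,"wx":0,"wy":0,"wz":0},{"tx":0,"ty":0,"tz":0.003,"wx":0,"wy":0,"wz":0},{"tx":0,"ty":0,"tz":0.003,"wx":0,"wy":0,"wz":0},{"tx":0,"ty":0,"tz":0.003,"wx":0,"wy":0,"wz":0},{"tx":0,"ty":0,"tz":0.003,"wx":0,"wy":0,"wz":0}]' 0 100;  python3 - <<'E'
from h import *
from plant import arm
info()
s=arm.snapshot("side");np.savez("side8.npz",**s)
crop(s,250,200,350,310,6,"pics/s26.png")
E
```

```text
t: 19.83
tcp_pos: [437.4, 15.1, 60.1]
orientation: [0.575, -0.411, 0.575, 0.411]
wrist_force: [-3.3, -0.4, 5.3]
grip_width: 17.0
t 19.83 tcp [437.4  15.1  60.1] x [ 0. -0. -1.] yaw 161.08 F [-3.3 -0.4  5.3] M [-0.35  0.4  -0.05] grip 17.0 q [ 0.49  0.11 -0.68  0.   -0.77 -0.82]
```

View pics/s26.png

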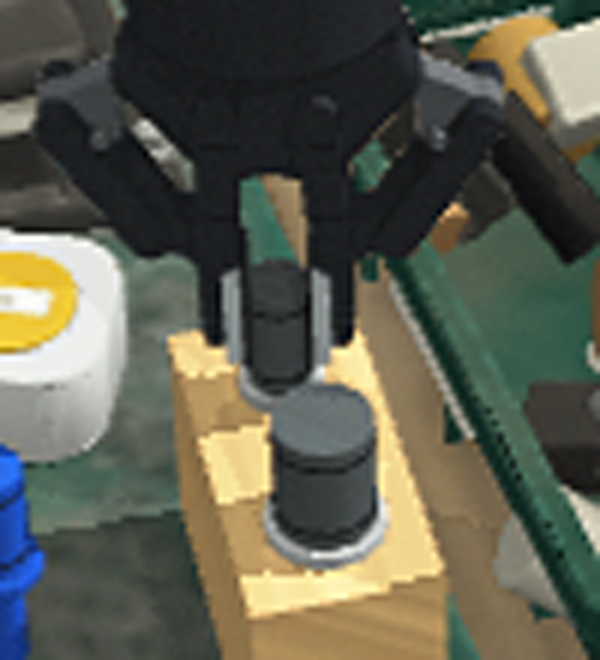

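```bash
python3 -m inch '[{"tx":-0.02,"ty":0,"tz":0,"wx":0,"wy":0,"wz":0},{"tx":-0.06,"ty":0,"tz":0,"wx":0,"wy":0,"wz":0},{"tx":-0.12,"ty":0,"tz":0,"wx":0,"wy":0,"wz":0},{"tx":-0.19,"ty":0,"tz":0,"wx":0,"wy":0,"wz":0},{"tx":-0.25,"ty":0,"tz":0,"wx":0,"wy":0,"wz":0},{"tx":-0.28,"ty":0,"tz":0,"wx":0,"wy":0,"wz":0},{"tx":-0.29,"ty":0,"tz":0,"wx":0,"wy":0,"wz":0},{"tx":-0.29,"ty":0,"tz":0,"wx":0,"wy":0,"wz":0}]' 0 100;  python3 - <<'E'
from h import *
from plant import arm
info(); go((465,-245.3,150),161.06)
s=arm.snapshot("side");np.savez("side8.npz",**s)
crop(s,250,150,350,310,4,"pics/s27.png")
E
```

```text
t: 20.55
tcp_pos: [437.9, 15.5, 177.5]
orientation: [0.576, -0.411, 0.574, 0.411]
wrist_force: [0.1, -0.9, -1.3]
grip_width: 17.1
t 20.55 tcp [437.9  15.5 177.5] x [ 0.003  0.001 -1.   ] yaw 161.09 F [ 0.1 -0.9 -1.3] M [ 0.    0.02 -0.01] grip 17.1 q [ 0.49 -0.03 -0.52  0.   -1.08 -0.82]
t[0.0683, -0.2754, -0.595] w[0.0003, 0.0014, 0.0016] mm 264.0 deg 0.2 rows>= 6.3
```

View pics/s27.png

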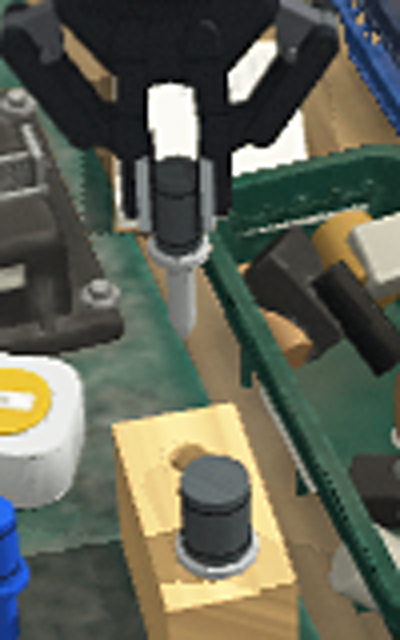

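```bash
python3 -m inch '[{"tx":0,"ty":-0.023,"tz":-0.05,"wx":0,"wy":0,"wz":0},{"tx":0,"ty":-0.055,"tz":-0.12,"wx":0,"wy":0,"wz":0},{"tx":0,"ty":-0.092,"tz":-0.2,"wx":0,"wy":0,"wz":0},{"tx":0,"ty":-0.13,"tz":-0.28,"wx":0,"wy":0,"wz":0},{"tx":0,"ty":-0.167,"tz":-0.36,"wx":0,"wy":0,"wz":0},{"tx":0.01,"ty":-0.204,"tz":-0.44,"wx":0,"wy":0,"wz":0},{"tx":0.03,"ty":-0.241,"tz":-0.52,"wx":0,"wy":0,"wz":0},{"tx":0.07,"ty":-0.265,"tz":-0.57,"wx":0,"wy":0,"wz":0},{"tx":0.12,"ty":-0.275,"tz":-0.595,"wx":0,"wy":0.001,"wz":0.001},{"tx":0.16,"ty":-0.275,"tz":-0.595,"wx":0,"wy":0.001,"wz":0.001},{"tx":0.16,"ty":-0.275,"tz":-0.595,"wx":0,"wy":0.001,"wz":0.001},{"tx":0.16,"ty":-0.275,"tz":-0.595,"wx":0,"wy":0.001,"wz":0.001}]' 0 100;  python3 - <<'E'
from h import *
from plant import arm
info()
s=arm.snapshot("side");np.savez("side9.npz",**s)
crop(s,310,280,420,410,6,"pics/s28.png")
E
```

```text
t: 21.6
tcp_pos: [462.6, -245.4, 110.5]
orientation: [0.574, -0.41, 0.577, 0.412]
wrist_force: [0.2, 0.5, -0.1]
grip_width: 17.4
t 21.6 tcp [ 462.6 -245.4  110.5] x [-0.005  0.    -1.   ] yaw 161.05 F [ 0.2  0.5 -0.1] M [-0.03 -0.07 -0.04] grip 17.4 q [-0.11  0.19 -0.44  0.   -0.94 -0.22]
```

View pics/s28.png

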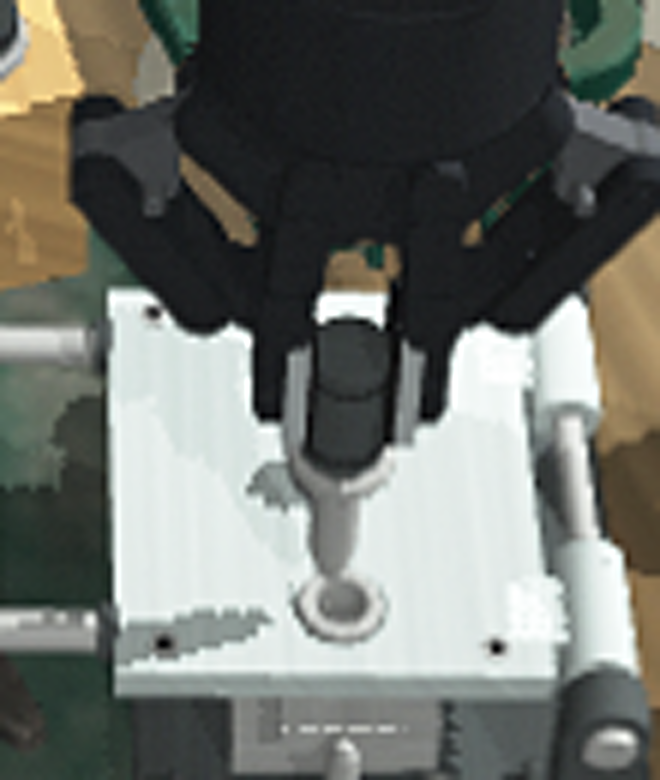

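Run:
```python
from h import *
from plant import arm
info()
s=arm.snapshot("side");np.savez("side9.npz",**s)
crop(s,340,340,390,400,12,"pics/s29.png")
info()
C=cloud(s)
```

```text
t 21.65 tcp [ 463.7 -245.4  111.8] x [-0.003 -0.    -1.   ] yaw 161.09 F [-0.1 -0.6 -0.2] M [ 0.01 -0.04 -0.02] grip 17.2 q [-0.11  0.19 -0.44  0.   -0.95 -0.22]
t 21.7 tcp [ 464.4 -245.3  112.6] x [-0.001 -0.001 -1.   ] yaw 161.12 F [0.7 0.  0.1] M [ 0.02 -0.05  0.01] grip 16.9 q [-0.11  0.19 -0.44  0.   -0.95 -0.22]
```

View pics/s29.png

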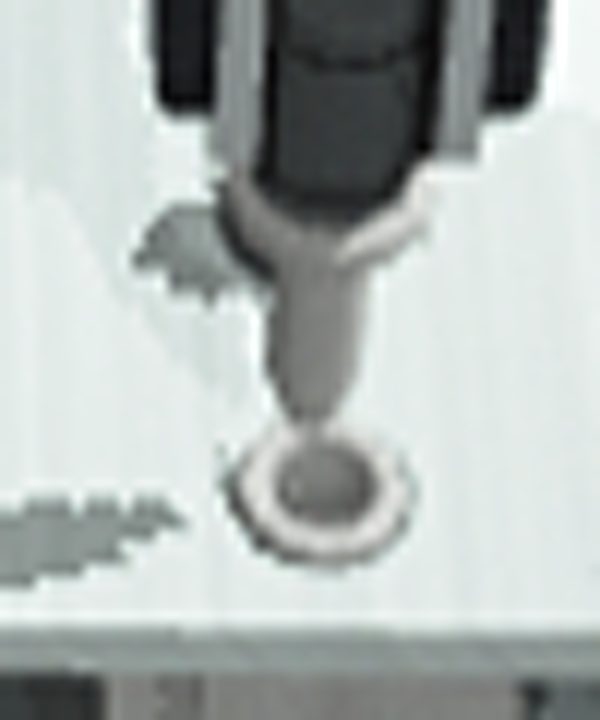

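Run:
```python
from h import *
s=load("side9.npz"); f=lambda x,y,k=12,x0=340,y0=340:((x+.5)/k-.5+x0,(y+.5)/k-.5+y0)
print("nose",plane(s,*f(311,417),81.7)); 
for z in(65,67): print("bush",z,plane(s,*f(323,488),z))
C=cloud(s); 
X=np.array([.9458,-.3246,0]);n=np.array([477.4,-207.3,0])
m=(C[...,2]>58)&(C[...,2]<76)&(np.abs((C-n)@X)<45)&(np.hypot(C[...,0]-477,C[...,1]+207)<75)
m[:340]=0
P=C[m]; A=np.c_[(P-n)@X,np.ones(len(P))]; print(len(P),np.linalg.lstsq(A,P[:,2],rcond=None)[0])
# verticality: collar centre estimate and shank axis
for q,z in(((315,230),111.8+14.9),): print("collar under",plane(s,*f(*q),z))
```

```text
nose [ 464.42085723 -244.87001702   81.7       ]
bush 65 [ 466.97925705 -244.57951804   65.        ]
bush 67 [ 466.37703575 -245.82486035   67.        ]
2560 [-3.47121136e-02  6.45278530e+01]
collar under [ 460.97674422 -249.11373028  126.7       ]
```

```bash
python3 -c "
from h import *
info(); go((465.6,-246,92),161.06)"
```

```text
t 21.7 tcp [ 464.4 -245.3  112.6] x [-0.001 -0.001 -1.   ] yaw 161.12 F [0.7 0.  0.1] M [ 0.02 -0.05  0.01] grip 16.9 q [-0.11  0.19 -0.44  0.   -0.95 -0.22]
t[0.0516, -0.0035, -0.0006] w[0.0007, -0.0006, -0.0004] mm 21.0 deg 0.1 rows>= 0.5
```

```bash
python3 -m inch '[{"tx":0,"ty":-0.0035,"tz":-0.0006,"wx":0,"wy":0,"wz":0},{"tx":0.01,"ty":-0.0035,"tz":-0.0006,"wx":0,"wy":0,"wz":0},{"tx":0.02,"ty":-0.0035,"tz":-0.0006,"wx":0,"wy":0,"wz":0},{"tx":0.03,"ty":-0.0035,"tz":-0.0006,"wx":0,"wy":0,"wz":0},{"tx":0.04,"ty":-0.0035,"tz":-0.0006,"wx":0,"wy":0,"wz":0},{"tx":0.05,"ty":-0.0035,"tz":-0.0006,"wx":0,"wy":0,"wz":0},{"tx":0.05,"ty":-0.0035,"tz":-0.0006,"wx":0,"wy":0,"wz":0}]' 0 100;  python3 - <<'E'
from h import *
from plant import arm
info()
s=arm.snapshot("side");np.savez("side9.npz",**s)
crop(s,340,340,390,400,10,"pics/s30.png")
info()
E
```

```text
t: 22.28
tcp_pos: [464.9, -245.8, 91.6]
orientation: [0.574, -0.411, 0.576, 0.412]
wrist_force: [-0.3, -0.3, -0.4]
grip_width: 17.2
t 22.28 tcp [ 464.9 -245.8   91.6] x [-0.002 -0.    -1.   ] yaw 161.11 F [-0.3 -0.3 -0.4] M [0.01 0.03 0.04] grip 17.2 q [-0.11  0.22 -0.46  0.   -0.9  -0.22]
t 22.33 tcp [ 465.2 -245.9   92. ] x [-0.002 -0.001 -1.   ] yaw 161.12 F [-0.3 -0.1 -0.6] M [ 0.02 -0.04 -0.04] grip 17.6 q [-0.11  0.22 -0.46  0.   -0.9  -0.22]
```

View pics/s30.png

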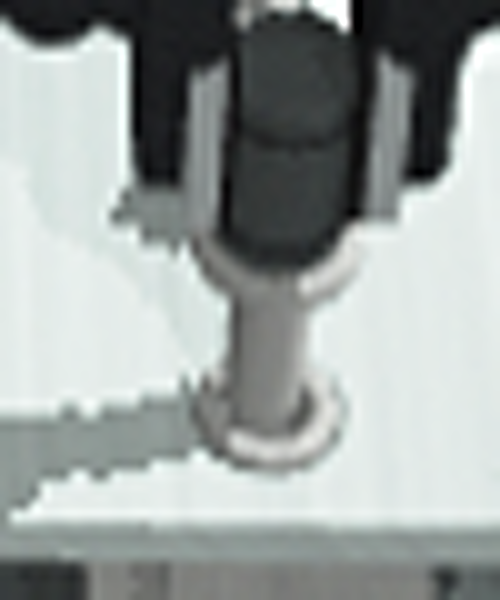

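```bash
python3 -m inch '[{"tx":0.01,"ty":-0.0015,"tz":0,"wx":0,"wy":0,"wz":0},{"tx":0.02,"ty":-0.0015,"tz":0,"wx":0,"wy":0,"wz":0},{"tx":0.03,"ty":-0.0015,"tz":0,"wx":0,"wy":0,"wz":0},{"tx":0.04,"ty":-0.0015,"tz":0,"wx":0,"wy":0,"wz":0},{"tx":0.05,"ty":-0.0015,"tz":0,"wx":0,"wy":0,"wz":0},{"tx":0.05,"ty":-0.0015,"tz":0,"wx":0,"wy":0,"wz":0}]' 0 100;  python3 - <<'E'
from h import *
info(); go((465.6,-246,50),161.06)
E
```

```text
t: 22.83
tcp_pos: [465.0, -246.0, 71.0]
orientation: [0.574, -0.41, 0.576, 0.412]
wrist_force: [0.1, -0.5, -0.7]
grip_width: 17.3
t 22.83 tcp [ 465. -246.   71.] x [-0.004 -0.    -1.   ] yaw 161.1 F [ 0.1 -0.5 -0.7] M [-0.02  0.01  0.02] grip 17.3 q [-0.11  0.24 -0.48  0.   -0.85 -0.22]
t[0.0524, -0.0015, 0.0005] w[0.0005, -0.0009, -0.0021] mm 21.0 deg 0.2 rows>= 0.5
```

```bash
python3 -m inch '[{"tx":0.008,"ty":-0.001,"tz":0,"wx":0,"wy":0,"wz":0},{"tx":0.016,"ty":-0.001,"tz":0,"wx":0,"wy":0,"wz":0},{"tx":0.024,"ty":-0.001,"tz":0,"wx":0,"wy":0,"wz":0},{"tx":0.032,"ty":-0.001,"tz":0,"wx":0,"wy":0,"wz":0},{"tx":0.04,"ty":-0.001,"tz":0,"wx":0,"wy":0,"wz":0},{"tx":0.045,"ty":-0.001,"tz":0,"wx":0,"wy":0,"wz":0},{"tx":0.045,"ty":-0.001,"tz":0,"wx":0,"wy":0,"wz":0}]' 0 110;  python3 - <<'E'
from h import *
from plant import arm
info()
s=arm.snapshot("side");np.savez("side9.npz",**s)
crop(s,330,330,400,410,8,"pics/s31.png")
E
```

```text
t: 23.42
tcp_pos: [465.2, -246.1, 52.5]
orientation: [0.574, -0.41, 0.576, 0.412]
wrist_force: [0.2, 0.1, -0.8]
grip_width: 17.0
t 23.42 tcp [ 465.2 -246.1   52.5] x [-0.004 -0.    -1.   ] yaw 161.11 F [ 0.2  0.1 -0.8] M [-0.04 -0.03  0.04] grip 17.0 q [-0.11  0.27 -0.5   0.   -0.81 -0.22]
```

View pics/s31.png

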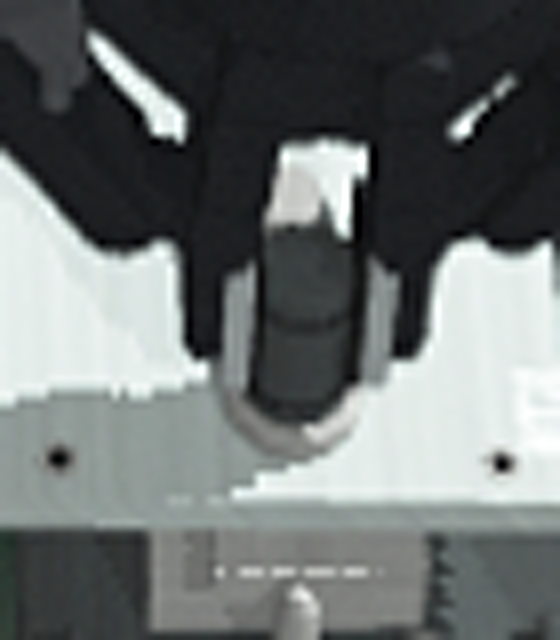

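```bash
python3 -m inch '[{"tx":0.003,"ty":0,"tz":0,"wx":0,"wy":0,"wz":0},{"tx":0.006,"ty":0,"tz":0,"wx":0,"wy":0,"wz":0},{"tx":0.009,"ty":0,"tz":0,"wx":0,"wy":0,"wz":0},{"tx":0.011,"ty":0,"tz":0,"wx":0,"wy":0,"wz":0},{"tx":0.011,"ty":0,"tz":0,"wx":0,"wy":0,"wz":0}]' 0 120;  python3 -c "
from h import *
info()"
```

```text
t: 23.88
tcp_pos: [465.2, -246.2, 49.6]
orientation: [0.574, -0.411, 0.576, 0.412]
wrist_force: [-4.9, 3.5, 13.8]
grip_width: 16.6
t 23.88 tcp [ 465.2 -246.2   49.6] x [-0.004 -0.001 -1.   ] yaw 161.13 F [-4.9  3.5 13.8] M [1.26 1.78 0.02] grip 16.6 q [-0.11  0.27 -0.51  0.   -0.8  -0.22]
```

```bash
python3 -m inch '[{"tx":0.004,"ty":0,"tz":0,"wx":0,"wy":0,"wz":0},{"tx":0.006,"ty":0,"tz":0,"wx":0,"wy":0,"wz":0},{"tx":0.006,"ty":0,"tz":0,"wx":0,"wy":0,"wz":0},{"tx":0.006,"ty":0,"tz":0,"wx":0,"wy":0,"wz":0},{"tx":0.006,"ty":0,"tz":0,"wx":0,"wy":0,"wz":0},{"tx":0.006,"ty":0,"tz":0,"wx":0,"wy":0,"wz":0}]' 0 120;  python3 - <<'E'
from h import *
from plant import arm
info()
s=arm.snapshot("side");np.savez("side9.npz",**s)
crop(s,310,300,440,430,5,"pics/s32.png")
info()
C=cloud(s)
X=np.array([.9458,-.3246,0]);n=np.array([477.4,-207.3,0])
m=(C[...,2]>55)&(C[...,2]<70)&(np.abs((C-n)@X)<45)&(np.hypot(C[...,0]-477,C[...,1]+207)<75); m[:340]=0
P=C[m]; A=np.c_[(P-n)@X,np.ones(len(P))]; print(len(P),np.linalg.lstsq(A,P[:,2],rcond=None)[0])
E
```

```text
t: 24.38
tcp_pos: [465.3, -246.3, 49.5]
orientation: [0.574, -0.411, 0.576, 0.412]
wrist_force: [-8.3, 6.4, 23.8]
grip_width: 17.0
t 24.38 tcp [ 465.3 -246.3   49.5] x [-0.003 -0.001 -1.   ] yaw 161.18 F [-8.3  6.4 23.8] M [ 2.38  2.98 -0.01] grip 17.0 q [-0.11  0.27 -0.51  0.   -0.8  -0.22]
t 24.43 tcp [ 465.3 -246.3   49.4] x [-0.003 -0.001 -1.   ] yaw 161.18 F [-8.5  5.6 24.2] M [ 2.37  3.07 -0.02] grip 16.7 q [-0.11  0.27 -0.51  0.   -0.8  -0.22]
1574 [5.02773095e-03 6.21391614e+01]
```

View pics/s32.png

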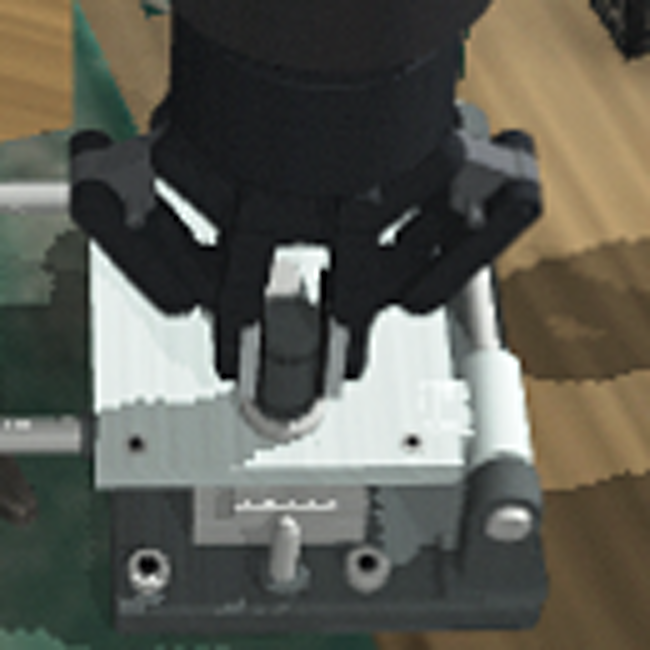

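```bash
python3 -c "
from plant import arm
print(arm.hand_in())"
```

```text
the job is handed in; nothing more can be done
None
```

I set the steel flat in the nest with its holed end on the jig's −y side and let go of it. Then I swung the leaf down by its bar. I pushed the slim pin down through the −y bush, and the job was handed in at about 24.4 s with the gripper still holding the knob at 120 N and pressing down.

**Final checks, all consistent:**
- The pin stopped at a reported tool height of 49.5 mm. I had predicted 49.6 mm for the collar sitting on the shut leaf's bush.
- The vertical wrist force was steady at about 24 N.
- The depth image showed the leaf level, with a slope of about 0.005 and its top at 62.1 mm, so it is fully shut.

**Readings that disagreed:**
- The fingertips appeared about 25 to 35 mm above the reported tool point in both cameras, so I set grip heights from the pictures and from contact.
- The reported grip width read about 1.5 to 4.5 mm less than the true sizes of the objects.
- The two cameras differed by about 2.5 mm in x, so I used the mean for the jig and the pin, and side-camera offsets for the final placings.

I did not touch the thick pin, the tape measure, the red pliers or the blue look-alike. I took no separate final picture of them.

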